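# Stage an interlocked layer of fastener cases under the particle shield

### The arm

A 6-joint arm with a two-finger parallel gripper is mounted at the origin on the work surface. World frame = base frame: x ahead of the robot, y to its left, z up, the work surface at z = 0. Lengths are in m, angles in rad, forces in N, time in s.
With the tool pointing down it reaches from about 0.275 to 0.875 m from the base axis. Payload 12.5 kg.
Tool frame: the origin (TCP) lies on the mounting face of the last link; the fingertips stand 173 mm ahead of it and the grasp point (between the pads) lies 155 mm ahead of it; z points along the fingers, y is the line along which they close (so a half turn about z gives the same grasp; the last joint's range is limited). The gripper opens to 85 mm and grips with 20 to 120 N. Pads are 22 mm wide; open, the fingers measure 114 mm over their backs; the gripper's body (76 mm by 85 mm) begins 54 mm behind the grasp point. The pads swing forward as they close: fully open they stand 13 mm farther back than shut.
Start: joints at [1.25, 0.351, 1.652, -0, 1.139, -0.085], TCP at [0.128, 0.535, 0.405] pointing down, gripper open.
Joint ranges: [-2.75, 2.75], [-0.79, 2.1], [0.01, 2.65], [-1.57, 4.71], [0.07, 3.14], [-2.87, 2.87]. Speed limits (rad/s): [2.22, 2.22, 2.79, 3.14, 3.14, 3.14].

### API

Orientations are given as a unit quaternion [w, x, y, z].
In Python, from bench import env gives the robot as it stands.
- The arm moves only by the tool play_rows, never from a script. Its argument "targets" is a list of rows, each an object with "travel": the shift along the tool's x, y, z each as a share of 0.4 m, from -1 to 1, a list of three; "rotation": the turn, a rotation vector about the tool's x, y, z each as a share of pi rad, from -1 to 1, a list of three; "hand": the closure, from -1 (fully open) to 1 (shut). In form: [{"travel": [dx, dy, dz], "rotation": [wx, wy, wz], "hand": hand}, ...]. A call has 1 to 5 rows; each row is the pose to reach, as a shift and turn from the pose commanded when the call began, along the tool's axes at that moment, turning the shorter way round; what a row does not reach only later rows make up. A row lasts 1/10 s, in which the tool goes at most 50 mm and 8.59 degrees, less where a joint would pass 70% of its speed; a pose out of reach is approached as far as the arm can. A call with a number of a shift or a turn outside -1 to 1 is refused whole. A call with a gripper value outside its range is refused whole. The fingers move at their own pace and stop on an object; "grip_force" is the grip in N (left out, the last holds). Time passes only in rows, so rows that repeat a pose let the fingers close. It gives the time, the measured TCP pose, the force, the opening and the grip force at its end, in the units of the state.
- env.get_state(): the state, without advancing time (a new reading comes with each control period).
- env.grab_frame(name): name is "scene" or "top" or "wrist"; returns the picture (480x640x3 uint8, red, green, blue); there is no depth.
- env.get_calibration(name): a dict with "intrinsics" (3x3 intrinsics, pixels), "eye" and "rotation" of the camera in the world; the wrist camera has in their place "T_tool_cam" (4x4, takes a point from camera to tool coordinates, whose origin is the TCP and whose axes are the flange's). Camera axes: x right, y down, z forward; pixel columns grow to the right and rows downward; lengths in m; the calibration is good to about 2 mm. The wrist camera is an equidistant fisheye: a pixel r from the principal point sees the ray r / f radians off the axis. A picture is of the moment at which its call begins: read the wrist's pose just before it. get_calibration takes no time and is no camera call.
- env.job_done(): hands the job in; it is judged then, once.
Trained networks look in the newest picture that a camera, given by its name, has taken for a name from the list of things; names that differ only in an ending like _2 or _b are one class to them, and where a whole thing is asked for, a point or a joint stands for the part that bears it (a point fixed in the world has none). Each returns a list of dicts, best first, with "score" (0 to 1); they miss things now and then, are a little off and sometimes report something else, mostly with a low value. They report only what shows in the picture. A call takes as long as a camera call. They do not tell look-alikes from the thing itself.
- env.regions_of(camera, target): "mask" (480x640 bool, what is visible of it) and "position" ([column, row] as shares, 0 to 1, of the picture: columns of its width, rows of its height, amid what is visible of it).
- env.landmark_of(camera, target): "position" ([column, row] as shares, 0 to 1, of the picture: columns of its width, rows of its height: a listed point, or the origin of a listed thing).
The state is a dict: "clock": time; "joint_pos": joint angles; "joint_velocities": joint speeds; "joint_torque": joint torques, N m; "eef_pos": TCP position; "orientation": TCP orientation; "contact_force": force on the tool from outside, world axes, zero at the start; "wrist_torque": the same for the moment, N m; "width": opening from 0.0 (shut) to 1.0 (fully open); "grasp_force": force on a finger pad.
Only numpy, scipy, OpenCV 4.12 (cv2) and the standard library are available. Lean on these libraries where they do the work, as an engineer would, in place of code of your own. Each camera call takes 0.05 s, during which the arm holds its last target. There are 200 camera calls.

### The job

Slide the particle shield's cover fully open and set every grey fastener case flat inside its own outlined place on the pallet slab, turned to match the outline, so that they build the interlocking layer (two across in front, three lengthwise behind; if there are fewer than five cases, leave any one place empty). Then slide the cover fully shut over the layer, and do not disturb the other things on the bench.

Things in the scene. Friction and masses are not known exactly. Their poses are not given: they have to be found in the camera images.
- shield: fixed particle shield: aluminium pallet slab 240 (x) x 260 (y) x 12 mm on the bench, between two clear side walls 8 mm thick, 85 mm high, inner faces at y = +-131 mm, from x = -120 to +370 mm; no front or back wall. Origin: centre of the slab's underside, at bench height; x points away from the robot (turned up to 0.1 rad), z up. Slab top at z = 12 mm
- cover (a joint): the shield's clear sliding cover, a framed panel 240 x 276 x 7 mm, underside 87 mm above the bench, that slides on the tops of the side walls along the shield's x. 0 = shut (covers the slab), grows to 0.23 m = fully open (slid away from the robot; the five places are then clear). Stays where left; a few N move it
- cover_handle (a point): top centre of the cover's handle, an upright black bar standing on the cover: 100 mm long along the shield's y, 16 mm thick along its x, 33 mm high above the cover; this point is 127 mm above the bench and moves with the cover (30 mm behind the cover's front edge)
- place0: one of five places outlined by thin dark lines (96 x 66 mm) on the slab, front row (nearer the robot), long way across, along the shield's y. Origin: its centre on the slab's top; its x is the long direction. The five make an interlocking layer of two cases in front and three behind, about 8 mm apart
- place1: one of five places outlined by thin dark lines (96 x 66 mm) on the slab, front row (nearer the robot), long way across, along the shield's y. Origin: its centre on the slab's top; its x is the long direction. The five make an interlocking layer of two cases in front and three behind, about 8 mm apart
- place2: one of five places outlined by thin dark lines (96 x 66 mm) on the slab, back row, long way along the shield's x. Origin: its centre on the slab's top; its x is the long direction. The five make an interlocking layer of two cases in front and three behind, about 8 mm apart
- place3: one of five places outlined by thin dark lines (96 x 66 mm) on the slab, back row, long way along the shield's x. Origin: its centre on the slab's top; its x is the long direction. The five make an interlocking layer of two cases in front and three behind, about 8 mm apart
- place4: one of five places outlined by thin dark lines (96 x 66 mm) on the slab, back row, long way along the shield's x. Origin: its centre on the slab's top; its x is the long direction. The five make an interlocking layer of two cases in front and three behind, about 8 mm apart
- case0: one of up to five like grey lidded fastener cases, 90 (x) x 60 (y) x 35 mm high, 0.15 to 0.35 kg, with an upright grip bar in the middle of the lid: 50 mm along x, 14 mm thick along y, 26 mm high (top 61 mm above the base). Origin: centre of its underside; x is the long direction, either end alike. May be absent
- case1: one of up to five like grey lidded fastener cases, 90 (x) x 60 (y) x 35 mm high, 0.15 to 0.35 kg, with an upright grip bar in the middle of the lid: 50 mm along x, 14 mm thick along y, 26 mm high (top 61 mm above the base). Origin: centre of its underside; x is the long direction, either end alike. May be absent
- case2: one of up to five like grey lidded fastener cases, 90 (x) x 60 (y) x 35 mm high, 0.15 to 0.35 kg, with an upright grip bar in the middle of the lid: 50 mm along x, 14 mm thick along y, 26 mm high (top 61 mm above the base). Origin: centre of its underside; x is the long direction, either end alike. May be absent
- case3: one of up to five like grey lidded fastener cases, 90 (x) x 60 (y) x 35 mm high, 0.15 to 0.35 kg, with an upright grip bar in the middle of the lid: 50 mm along x, 14 mm thick along y, 26 mm high (top 61 mm above the base). Origin: centre of its underside; x is the long direction, either end alike. May be absent
- case4: one of up to five like grey lidded fastener cases, 90 (x) x 60 (y) x 35 mm high, 0.15 to 0.35 kg, with an upright grip bar in the middle of the lid: 50 mm along x, 14 mm thick along y, 26 mm high (top 61 mm above the base). Origin: centre of its underside; x is the long direction, either end alike. May be absent
- bracket: black carbon-fibre bracket, 120 x 60 mm foot with an upright flange 76 mm high; bystander. Origin: centre of its underside
- stud_a: long nickel-alloy threaded stud with two nuts, 180 mm long along its y, lying down; bystander. Origin: centre of its underside
- stud_b: a second stud, the same; bystander. Origin: centre of its underside
- washer: white PTFE thrust washer, 70 mm across, 8 mm thick; bystander. Origin: centre of its underside
- bit_holder: silver hex bit holder, about 120 mm long, 20 mm thick; bystander. Origin: centre of its underside
Mind the look-alikes: they are no part of the job. Leave any green or pink look-alike of the case4 alone.

How it is judged:
By the outcome, as a careful person would: the job done as asked, in the order asked, and still so for the second after the job is handed in, with the robot touching nothing.
Of case0, case1, case2, case3, case4 only 4 to 5 are there at a start; the rules pass over those that are not, and their reading is None.
At some moment in a run one of case0, case1, case2, case3, case4 may be knocked a few centimetres aside while the robot is not near it.
It also fails if it takes over 210 s, if anything falls off the work surface, if the arm or the gripper's body presses on something with over 40 N, if the wrist force passes 120 N, or if a joint passes its speed limit or range.

## Working session

There is one attempt and no reset: what is moved stays moved. The work goes in short steps, Python scripts to look and compute and a tool call to move; the robot and the scene stay as the last step left them, time stands still between calls to the robot, and variables do not carry over. Pictures are saved under pics/ and viewed, at most 14 in all, crops included, and the job is handed in when it is done.

Besides the shell and the picture viewer there is one more tool, called after "Emit:" by a JSON object that holds its "name" and its "arguments". play_rows: Moves the arm, as the interface text tells. Shift numbers are shares of 0.4 m and turn numbers shares of pi rad, none past 1 either way. Its arguments: {"type":"object","properties":{"targets":{"type":"array"},"grip_force":{"type":"number"}},"required":["targets"]}

```bash
ls; mkdir -p pics
cat > h.py <<'E'
import numpy as np, cv2
from bench import env
from scipy.spatial.transform import Rotation as R
def snap(n,f=None):
    im=env.grab_frame(n)
    if f: cv2.imwrite('pics/'+f,im[:,:,::-1])
    return im
def ray(n,uv):
    c=env.get_calibration(n);K=np.array(c['intrinsics']);uv=np.atleast_2d(uv).astype(float)
    d=np.c_[(uv-K[:2,2])/[K[0,0],K[1,1]],np.ones(len(uv))]
    return np.array(c['eye']),d@np.array(c['rotation']).T
def onz(n,uv,z):
    e,d=ray(n,uv);return e+d*((z-e[2])/d[:,2])[:,None]
def proj(n,P):
    c=env.get_calibration(n);K=np.array(c['intrinsics'])
    q=(np.atleast_2d(P)-np.array(c['eye']))@np.array(c['rotation']);q=q@K.T
    return q[:,:2]/q[:,2:]
E
python3 - <<'E'
from h import *
for n in('scene','top'):
    snap(n,n+'0.png');c=env.get_calibration(n);print(n,c)
    for t in ('case0','cover_handle','shield','place0','place2'):
        for r in env.landmark_of(n,t): print(t,round(r['score'],2),np.round(np.array(r['position'])*[640,480],1))
print(env.get_calibration('wrist'));print(env.get_state())
E
```

```text
pics
scene {'intrinsics': array([[497.81025038,   0.        , 318.90220435],
       [  0.        , 497.81025038, 247.29600304],
       [  0.        ,   0.        ,   1.        ]]), 'eye': array([1.33284553, 0.35317094, 1.08345047]), 'rotation': array([-0.1954444 ,  0.51634721,  0.7784711 , -0.29861311])}
case0 0.86 [239.  218.3]
case0 0.86 [163.9 198.2]
case0 0.81 [247.8 271.4]
case0 0.78 [208.7 252.1]
case0 0.75 [271.8 236.3]
case0 0.72 [232.2 186.1]
case0 0.61 [190.1 211.7]
cover_handle 0.86 [375.1 229.8]
shield 0.87 [358.4 279.6]
top {'intrinsics': array([[573.45422868,   0.        , 316.87514667],
       [  0.        , 573.45422868, 237.61890108],
       [  0.        ,   0.        ,   1.        ]]), 'eye': array([ 0.23223214, -0.00912097,  1.56011746]), 'rotation': array([-0.07238608,  0.71049455, -0.69600903,  0.07435848])}
case0 0.87 [481.2 274.6]
case0 0.85 [431.6 231.4]
case0 0.78 [521.5 288.8]
case0 0.75 [374.3 226.4]
case0 0.75 [375.8 274.8]
case0 0.72 [455.9 333.9]
case0 0.67 [425.1 288. ]
cover_handle 0.8 [261.4 276.5]
shield 0.93 [268.3 255.4]
{'intrinsics': array([[371.
[... 518 characters left out ...]
nt_pos': array([ 1.25043268e+00,  3.50728481e-01,  1.65182687e+00,  3.33907546e-06,
        1.13910446e+00, -8.46405158e-02]), 'joint_velocities': array([-0.00060592, -0.00071085,  0.00069834,  0.00088806,  0.00049726,
       -0.00073957]), 'joint_torque': array([ 1.07999424e-04, -5.05851853e+01, -2.91579437e+01,  2.17715723e-05,
        5.55078659e-04,  4.77568918e-06]), 'eef_pos': array([0.12844141, 0.53477434, 0.40466372]), 'orientation': array([-8.23840335e-06,  1.17589575e-01,  9.93062279e-01, -3.25859388e-05]), 'contact_force': array([ 0.2206574 , -0.11904207,  0.4631896 ]), 'wrist_torque': array([-0.01743722, -0.01988871, -0.01735566]), 'grasp_force': 0.0, 'width': 1.0044578338994286}
```

View pics/top0.png

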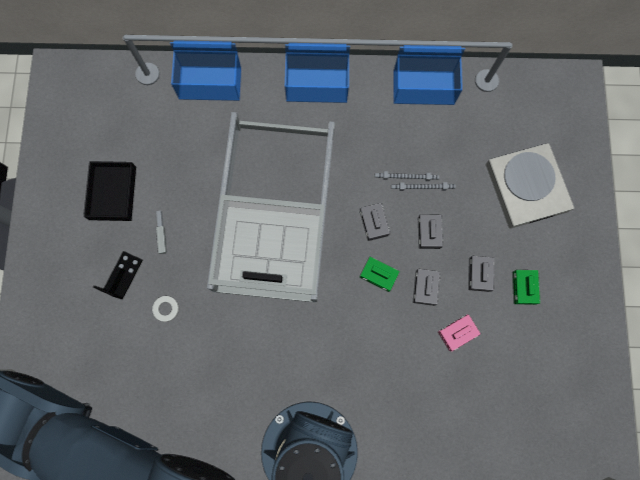

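View pics/scene0.png

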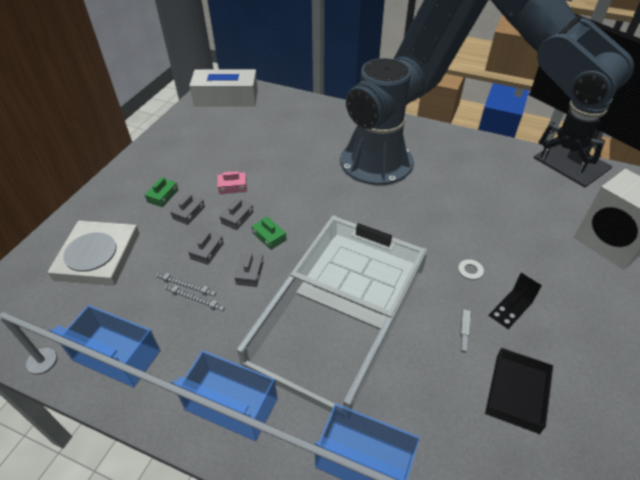

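The top picture shows grey cases at about (374,221), (431,231), (427,287) and (482,273), so there are four. There are green look-alikes at (380,274) and (527,287) and a pink one at (460,332). The shield is shut, with its handle at (262,277); the scene picture agrees.

```bash
cat > h.py <<'E'
import numpy as np, cv2
from bench import env
from scipy.spatial.transform import Rotation as R
Q=lambda q:R.from_quat(np.roll(q,-1))
def snap(n,f=None):
    im=env.grab_frame(n)
    if f: cv2.imwrite('pics/'+f,im[:,:,::-1])
    return im
def cam(n):
    c=env.get_calibration(n);K=np.array(c['intrinsics'])
    if n=='wrist':
        s=env.get_state();T=np.eye(4);T[:3,:3]=Q(s['orientation']).as_matrix();T[:3,3]=s['eef_pos']
        T=T@np.array(c['T_tool_cam']);return K,T[:3,3],T[:3,:3]
    return K,np.array(c['eye']),Q(c['rotation']).as_matrix()
def ray(n,uv):
    K,e,M=cam(n);uv=np.atleast_2d(uv).astype(float)
    x=(uv-K[:2,2])/[K[0,0],K[1,1]]
    if n=='wrist':
        r=np.linalg.norm(x,axis=1,keepdims=True)+1e-12;d=np.c_[x/r*np.sin(r),np.cos(r)]
    else: d=np.c_[x,np.ones(len(x))]
    return e,d@M.T
def onz(n,uv,z):
    e,d=ray(n,uv);return e+d*((z-e[2])/d[:,2])[:,None]
def proj(n,P):
    K,e,M=cam(n);q=(np.atleast_2d(P)-e)@M
    if n=='wrist':
        h=np.hypot(q[:,0],q[:,1])+1e-12;x=q[:,:2]*(np.arctan2(h,q[:,2])/h)[:,None]
    else: x=q[:,:2]/q[:,2:]
    return x*[K[0,0],K[1,1]]+K[:2,2]
def marks(n,t): return [(r['score'],np.array(r['position'])*[640,480]) for r in env.landmark_of(n,t)]
def go(x,y,z,yaw,cur=None):
    """units to bring grasp point to x,y,z (tool down) with closing line at world yaw (mod pi)"""
    s=env.get_state();M=Q(s['orientation']);p=s['eef_pos']
    ty=M.as_matrix()[:,1];a=np.arctan2(ty[1],ty[0]);d=(yaw-a+np.pi/2)%np.pi-np.pi/2
    a2=a+d;y_=np.array([np.cos(a2),np.sin(a2),0]);z_=np.array([0,0,-1.]);T=np.c_[np.cross(y_,z_),y_,z_]
    tr=M.inv().apply(np.array([x,y,z+.155])-p)/.4;ro=(M.inv()*R.from_matrix(T)).as_rotvec()/np.pi
    print('travel',np.round(tr,4),'rot',np.round(ro,4),'j6 now',round(s['joint_pos'][5],2),'dyaw',round(d,3),'t',s['clock'])
E
python3 - <<'E'
from h import *
S={}
for n in('scene','top'):
    env.grab_frame(n)
    for t in('case0','cover_handle','shield'): S[n,t]=marks(n,t)
def tri(a,b):
    e1,d1=ray('scene',a);e2,d2=ray('top',b);d1=d1[0]/np.linalg.norm(d1);d2=d2[0]/np.linalg.norm(d2)
    A=np.c_[d1,-d2];k=np.linalg.lstsq(A,e2-e1,rcond=None)[0];p,q=e1+k[0]*d1,e2+k[1]*d2
    return (p+q)/2,np.linalg.norm(p-q)
for t in('cover_handle','shield'): print(t,tri(S['scene',t][0][1],S['top',t][0][1]),onz('top',S['top',t][0][1],{'cover_handle':.127,'shield':0}[t]))
for s,p in S['top','case0']: print('case',p,onz('top',p,0).round(3))
for s,p in S['scene','case0']: print('case sc',p,onz('scene',p,0).round(3))
for t in ('bracket','stud_a','washer','bit_holder'): 
    for s,p in marks('top',t): print(t,onz('top',p,0).round(3),round(s,2))
# wall tops from image: shield yaw
print('walls',onz('top',[(232,116),(212,288),(332,124),(316,298)],.085).round(3))
im=cv2.imread('pics/top0.png');cv2.imwrite('pics/c1.png',cv2.resize(im[190:320,190:350],None,fx=5,fy=4.6,interpolation=cv2.INTER_CUBIC)[:600,:800])
E
```

```text
cover_handle (array([0.43403285, 0.12643259, 0.13088148]), np.float64(0.008747000732941214)) [[0.43580823 0.12258536 0.127     ]]
shield (array([ 0.51131987,  0.1243128 , -0.00456102]), np.float64(0.004746925964203331)) [[0.51120079 0.12166057 0.        ]]
case [454.72 333.6 ] [[ 0.306 -0.386  0.   ]]
case [522.88  290.208] [[ 0.426 -0.576  0.   ]]
case [378.112 276.72 ] [[ 0.455 -0.18   0.   ]]
case [430.08  231.408] [[ 0.586 -0.326  0.   ]]
case [424.192 290.112] [[ 0.421 -0.306  0.   ]]
case [376.704 224.496] [[ 0.602 -0.177  0.   ]]
case [478.208 272.016] [[ 0.474 -0.456  0.   ]]
case sc [234.688 184.896] [[ 0.296 -0.393  0.   ]]
case sc [162.432 196.608] [[ 0.436 -0.579  0.   ]]
case sc [268.48  235.584] [[ 0.457 -0.186  0.   ]]
case sc [246.784 271.68 ] [[ 0.605 -0.18   0.   ]]
case sc [238.528 219.888] [[ 0.434 -0.301  0.   ]]
case sc [190.272 213.6  ] [[ 0.468 -0.454  0.   ]]
case sc [205.312 250.896] [[ 0.583 -0.328  0.   ]]
bracket [[0.444 0.51  0.   ]] 0.76
stud_a [[ 0.71  -0.304  0.   ]] 0.77
stud_a [[ 0.754 -0.263  0.   ]] 0.56
bit_holder [[0.566 0.423 0.   ]] 0.63
bit_holder [[ 0.606 -0.177  0.   ]] 0.57
walls [[ 0.88   0.23   0.085]
 [ 0.405  0.258  0.085]
 [ 0.863 -0.045  0.085]
 [ 0.385 -0.011  0.085]]
```

View pics/c1.png

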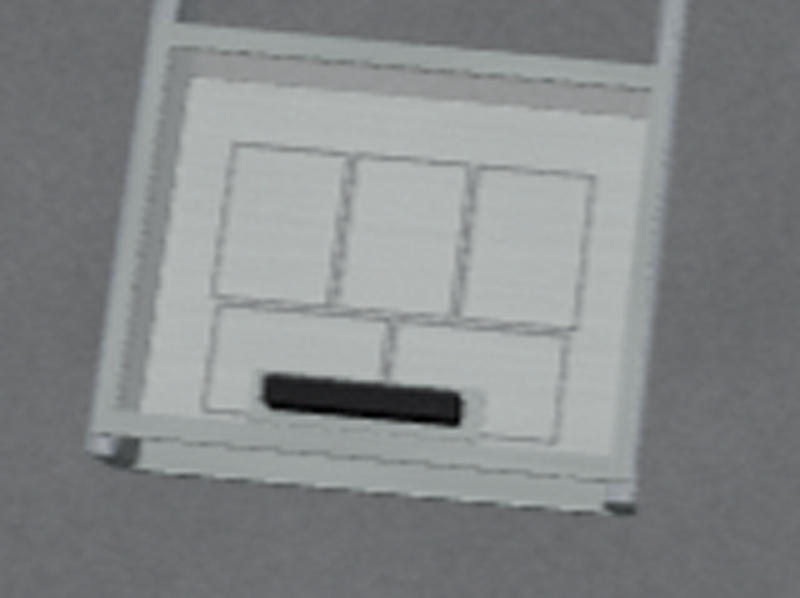

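The crop shows the five outlines, with the cover shut to within about 1 cm. The shield's yaw is about -0.066 rad. I'll move above the handle first.

Run:
```python
from h import *
go(.434,.126,.22,-.066)
```

```text
travel [-0.9814 -0.8152  0.0742] rot [ 0.    -0.     0.446] j6 now -0.08 dyaw -1.401 t 1.2
```

Emit:
{"name": "play_rows", "arguments": {"targets": [{"travel": [-0.981, -0.815, 0.074], "rotation": [0, 0, 0.446], "hand": -1}, {"travel": [-0.981, -0.815, 0.074], "rotation": [0, 0, 0.446], "hand": -1}, {"travel": [-0.981, -0.815, 0.074], "rotation": [0, 0, 0.446], "hand": -1}, {"travel": [-0.981, -0.815, 0.074], "rotation": [0, 0, 0.446], "hand": -1}, {"travel": [-0.981, -0.815, 0.074], "rotation": [0, 0, 0.446], "hand": -1}], "grip_force": 30}}

```text
clock: 1.7
eef_pos: [0.2785, 0.3332, 0.3903]
orientation: [0.0, 0.476, 0.88, 0.0]
contact_force: [0.8, 1.4, -0.2]
width: 0.999
grasp_force: 0.0
```

Run:
```python
from h import *
go(.434,.126,.22,-.066)
```

```text
travel [-0.6461  0.0417  0.0382] rot [ 2.000e-04 -1.000e-04  2.054e-01] j6 now 0.19 dyaw -0.645 t 1.7
```

Emit:
{"name": "play_rows", "arguments": {"targets": [{"travel": [-0.646, 0.042, 0.038], "rotation": [0, 0, 0.205], "hand": -1}, {"travel": [-0.646, 0.042, 0.038], "rotation": [0, 0, 0.205], "hand": -1}, {"travel": [-0.646, 0.042, 0.038], "rotation": [0, 0, 0.205], "hand": -1}, {"travel": [-0.646, 0.042, 0.038], "rotation": [0, 0, 0.205], "hand": -1}, {"travel": [-0.646, 0.042, 0.038], "rotation": [0, 0, 0.205], "hand": -1}]}}

```text
clock: 2.2
eef_pos: [0.4298, 0.1342, 0.3757]
orientation: [0.0, 0.73, 0.684, 0.0]
contact_force: [0.1, 1.5, 0.3]
width: 0.999
grasp_force: 0.0
```

Run:
```python
from h import *
snap('wrist','w1.png')
for s,p in marks('wrist','cover_handle'): print(s,p,onz('wrist',p,.127))
for s,p in marks('wrist','shield'): print(s,p,onz('wrist',p,0))
go(.434,.126,.117,-.066)
```

```text
0.93 [329.024 255.12 ] [[0.43705714 0.12666404 0.127     ]]
0.97 [403.968 218.496] [[0.51039251 0.11906743 0.        ]]
travel [-0.0196  0.0111  0.2585] rot [-0.      0.      0.0008] j6 now 0.26 dyaw -0.002 t 2.35
```

View pics/w1.png

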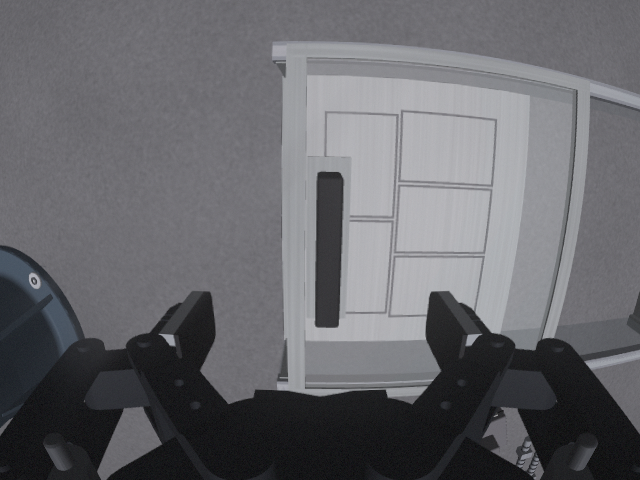

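The wrist picture shows the handle between the fingers, at columns 317-343 and rows 172-327. Next I go down, close and look.

Emit:
{"name": "play_rows", "arguments": {"targets": [{"travel": [-0.02, 0.016, 0.15], "rotation": [0, 0, 0.001], "hand": -1}, {"travel": [-0.02, 0.016, 0.25], "rotation": [0, 0, 0.001], "hand": -1}, {"travel": [-0.02, 0.016, 0.257], "rotation": [0, 0, 0.001], "hand": -1}, {"travel": [-0.02, 0.016, 0.257], "rotation": [0, 0, 0.001], "hand": 1}, {"travel": [-0.02, 0.016, 0.257], "rotation": [0, 0, 0.001], "hand": 1}], "grip_force": 30}}

```text
clock: 2.85
eef_pos: [0.4353, 0.1285, 0.2749]
orientation: [0.001, 0.728, 0.685, 0.001]
contact_force: [-0.1, -0.2, -0.2]
width: 0.695
grasp_force: 0.0
```

Emit:
{"name": "play_rows", "arguments": {"targets": [{"travel": [0, 0, 0], "rotation": [0, 0, 0], "hand": 1}, {"travel": [0, 0, 0], "rotation": [0, 0, 0], "hand": 1}, {"travel": [0, 0, 0], "rotation": [0, 0, 0], "hand": 1}, {"travel": [0, 0, 0], "rotation": [0, 0, 0], "hand": 1}, {"travel": [0, 0, 0], "rotation": [0, 0, 0], "hand": 1}]}}

```text
clock: 3.35
eef_pos: [0.4351, 0.1279, 0.2739]
orientation: [0.0, 0.729, 0.684, 0.001]
contact_force: [-1.5, -0.6, 9.7]
width: 0.183
grasp_force: 31.7
```

Run:
```python
from h import *
s=env.get_state();print(s['eef_pos'],s['contact_force'],s['width'],s['grasp_force'])
p=s['eef_pos'];d=.23*np.array([np.cos(.066),-np.sin(.066)])
go(p[0]+d[0],p[1]+d[1],p[2]-.155,-.066)
```

```text
[0.43511958 0.1278732  0.27386915] [-1.49454155 -0.64343712  9.72319545] 0.18332996602275461 31.677546501159668
travel [-0.0016  0.575   0.0009] rot [ 0.0005 -0.0002  0.0009] j6 now 0.25 dyaw -0.003 t 3.35
```

Emit:
{"name": "play_rows", "arguments": {"targets": [{"travel": [0, 0.03, -0.003], "rotation": [0, 0, 0], "hand": 1}, {"travel": [0, 0.08, -0.003], "rotation": [0, 0, 0], "hand": 1}, {"travel": [0, 0.14, -0.003], "rotation": [0, 0, 0], "hand": 1}, {"travel": [0, 0.2, -0.003], "rotation": [0, 0, 0], "hand": 1}, {"travel": [0, 0.26, -0.003], "rotation": [0, 0, 0], "hand": 1}]}}

```text
clock: 3.85
eef_pos: [0.5393, 0.1201, 0.2739]
orientation: [0.0, 0.729, 0.685, -0.002]
contact_force: [-4.5, -13.0, 3.2]
width: 0.179
grasp_force: 32.0
```

Emit:
{"name": "play_rows", "arguments": {"targets": [{"travel": [0, 0.06, 0], "rotation": [0, 0, 0], "hand": 1}, {"travel": [0, 0.12, 0], "rotation": [0, 0, 0], "hand": 1}, {"travel": [0, 0.18, 0], "rotation": [0, 0, 0], "hand": 1}, {"travel": [0, 0.22, 0], "rotation": [0, 0, 0], "hand": 1}, {"travel": [0, 0.26, 0], "rotation": [0, 0, 0], "hand": 1}]}}

```text
clock: 4.35
eef_pos: [0.6433, 0.1121, 0.274]
orientation: [0.001, 0.729, 0.684, -0.002]
contact_force: [-4.4, -22.0, 4.2]
width: 0.181
grasp_force: 31.6
```

Emit:
{"name": "play_rows", "arguments": {"targets": [{"travel": [0, 0.015, 0], "rotation": [0, 0, 0], "hand": 1}, {"travel": [0, 0.03, 0], "rotation": [0, 0, 0], "hand": 1}, {"travel": [0, 0.03, 0], "rotation": [0, 0, 0], "hand": 1}]}}

```text
clock: 4.65
eef_pos: [0.6542, 0.1113, 0.2739]
orientation: [-0.0, 0.729, 0.684, -0.004]
contact_force: [-10.9, -21.6, 7.3]
width: 0.182
grasp_force: 32.7
```

Run:
```python
from h import *
s=env.get_state();print(s['eef_pos'],s['contact_force'],s['width'],s['grasp_force'])
env.grab_frame('top')
for t,z in(('cover_handle',.127),('shield',0)):
  for q,p in marks('top',t): print(t,q,onz('top',p,z))
```

```text
[0.65416904 0.11129933 0.27390207] [-10.91547915 -21.55284278   7.31046281] 0.18158033003038448 32.666072845458984
cover_handle 0.48 [[0.51706699 0.04587197 0.127     ]]
shield 0.72 [[ 0.60805151 -0.17071072  0.        ]]
```

Emit:
{"name": "play_rows", "arguments": {"targets": [{"travel": [-0.005, 0.01, 0], "rotation": [0, 0, 0], "hand": 1}, {"travel": [-0.005, 0.015, 0], "rotation": [0, 0, 0], "hand": 1}, {"travel": [-0.005, 0.015, 0], "rotation": [0, 0, 0], "hand": 1}]}}

```text
clock: 5.1
eef_pos: [0.6566, 0.1109, 0.2737]
orientation: [-0.006, 0.729, 0.685, -0.008]
contact_force: [-47.6, -9.7, 28.2]
width: 0.182
grasp_force: 42.8
```

Emit:
{"name": "play_rows", "arguments": {"targets": [{"travel": [0, -0.012, 0], "rotation": [0, 0, 0], "hand": 1}, {"travel": [0, -0.012, 0], "rotation": [0, 0, 0], "hand": -1}, {"travel": [0, -0.012, 0], "rotation": [0, 0, 0], "hand": -1}, {"travel": [0, -0.012, 0], "rotation": [0, 0, 0], "hand": -1}, {"travel": [0, -0.012, 0], "rotation": [0, 0, 0], "hand": -1}]}}

```text
clock: 5.6
eef_pos: [0.6557, 0.1122, 0.274]
orientation: [0.0, 0.729, 0.685, 0.0]
contact_force: [0.2, 0.4, -0.6]
width: 0.851
grasp_force: 0.0
```

Emit:
{"name": "play_rows", "arguments": {"targets": [{"travel": [0, 0, -0.1], "rotation": [0, 0, 0], "hand": -1}, {"travel": [0, 0, -0.2], "rotation": [0, 0, 0], "hand": -1}, {"travel": [0, -0.1, -0.3], "rotation": [0, 0, 0], "hand": -1}, {"travel": [0, -0.25, -0.4], "rotation": [0, 0, 0], "hand": -1}, {"travel": [0, -0.35, -0.4], "rotation": [0, 0, 0], "hand": -1}]}}

```text
clock: 6.1
eef_pos: [0.5299, 0.1199, 0.4326]
orientation: [0.001, 0.729, 0.685, 0.002]
contact_force: [-0.0, 0.8, 0.2]
width: 0.998
grasp_force: 0.0
```

Emit:
{"name": "play_rows", "arguments": {"targets": [{"travel": [0, -0.12, 0], "rotation": [0, 0, 0], "hand": -1}, {"travel": [0, -0.2, 0], "rotation": [0, 0, 0], "hand": -1}, {"travel": [0, -0.2, 0], "rotation": [0, 0, 0], "hand": -1}, {"travel": [0, -0.2, 0], "rotation": [0, 0, 0], "hand": -1}]}}

```text
clock: 6.5
eef_pos: [0.451, 0.1249, 0.4307]
orientation: [0.0, 0.729, 0.685, 0.001]
contact_force: [-0.1, -0.7, -0.9]
width: 1.0
grasp_force: 0.0
```

Run:
```python
from h import *
s=env.get_state();print(s['eef_pos'],s['contact_force'])
snap('wrist','w2.png')
for t,z in(('cover_handle',.127),('shield',0),('place0',.012),('place2',.012)):
  for q,p in marks('wrist',t): print(t,round(q,2),p.round(1),onz('wrist',p,z).round(4))
```

```text
[0.45103486 0.12492065 0.4307224 ] [-0.13701999 -0.74237846 -0.87107225]
cover_handle 0.72 [510.3 427.5] [[ 0.6501 -0.117   0.127 ]]
cover_handle 0.68 [551.7 231.2] [[0.6532 0.1088 0.127 ]]
shield 0.98 [371.8 201.1] [[0.5086 0.1185 0.    ]]
```

View pics/w2.png

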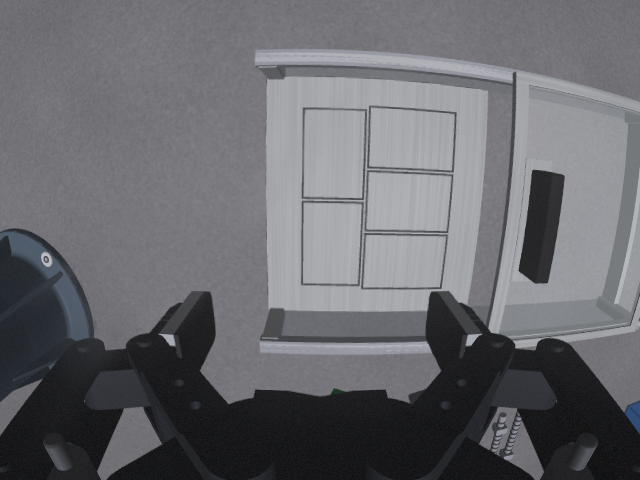

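The view shows all five outlines clear, with the cover fully open. I'll fit the outlines metrically.

Run:
```python
from h import *
from scipy.optimize import least_squares
im=cv2.imread('pics/w2.png',0)
bh=cv2.morphologyEx(im,cv2.MORPH_BLACKHAT,np.ones((9,9)))
m=np.zeros_like(im);m[100:294,296:462]=1
v,u=np.nonzero((bh>25)&(m>0));P=onz('wrist',np.c_[u,v],.012)[:,:2];print(len(P))
def seg(g):
    rs=[(0,-48-g/2,66,96),(0,48+g/2,66,96)]+[(33+48+g,k*(66+g),96,66) for k in(-1,0,1)]
    return np.array(rs)/1000
def dist(p):
    x0,y0,a,g,s=p;c,n=np.cos(a),np.sin(a);L=(P-[x0,y0])@np.array([[c,-n],[n,c]])/s
    D=[]
    for cx,cy,w,h in seg(g):
        q=np.abs(L-[cx,cy])-[w/2,h/2];D.append(np.abs(np.where((q>0).any(1),np.hypot(*np.maximum(q,0).T),q.max(1))))
    return np.min(D,0)
best=min((least_squares(dist,[x,.125,-.07,2,1],loss='soft_l1',f_scale=.002,x_scale=[.01,.01,.02,1,.01],diff_step=1e-4) for x in(.44,.45,.46,.47,.48)),key=lambda r:r.cost)
print(best.x,np.median(dist(best.x)),best.cost)
p=best.x;c,n=np.cos(p[2]),np.sin(p[2])
for cx,cy,w,h in seg(p[3]):print((p[:2]+p[4]*np.array([c*cx-n*cy,n*cx+c*cy])).round(4),w)
```

```text
3636
[ 0.46496425  0.12443324 -0.08175759  3.75128102  0.97242756] 0.0007174084217684042 0.0013499216051091531
[0.461  0.0761] 0.066
[0.4689 0.1728] 0.066
[0.5416 0.0501] 0.096
[0.5471 0.1177] 0.096
[0.5526 0.1853] 0.096
```

Run:
```python
from h import *
go(.51,-.13,.33,-.08)
```

```text
travel [-0.6264  0.1853 -0.138 ] rot [-0.0001  0.      0.0056] j6 now 0.23 dyaw -0.017 t 6.75
```

Emit:
{"name": "play_rows", "arguments": {"targets": [{"travel": [-0.626, 0.185, -0.138], "rotation": [0, 0, 0.006], "hand": -1}, {"travel": [-0.626, 0.185, -0.138], "rotation": [0, 0, 0.006], "hand": -1}, {"travel": [-0.626, 0.185, -0.138], "rotation": [0, 0, 0.006], "hand": -1}, {"travel": [-0.626, 0.185, -0.138], "rotation": [0, 0, 0.006], "hand": -1}, {"travel": [-0.626, 0.185, -0.138], "rotation": [0, 0, 0.006], "hand": -1}]}}

```text
clock: 7.25
eef_pos: [0.506, -0.116, 0.4821]
orientation: [-0.0, 0.735, 0.678, 0.0]
contact_force: [0.8, 0.9, -0.1]
width: 0.998
grasp_force: 0.0
```

Emit:
{"name": "play_rows", "arguments": {"targets": [{"travel": [-0.625, 0, 0], "rotation": [0, 0, 0], "hand": -1}, {"travel": [-0.625, 0, 0], "rotation": [0, 0, 0], "hand": -1}, {"travel": [-0.625, 0, 0], "rotation": [0, 0, 0], "hand": -1}, {"travel": [-0.625, 0, 0], "rotation": [0, 0, 0], "hand": -1}, {"travel": [-0.625, 0, 0], "rotation": [0, 0, 0], "hand": -1}]}}

```text
clock: 7.75
eef_pos: [0.485, -0.3654, 0.4814]
orientation: [-0.0, 0.735, 0.678, 0.0]
contact_force: [0.6, 1.0, 0.2]
width: 0.998
grasp_force: 0.0
```

Emit:
{"name": "play_rows", "arguments": {"targets": [{"travel": [-0.06, 0, 0], "rotation": [0, 0, 0], "hand": -1}, {"travel": [-0.06, 0, 0], "rotation": [0, 0, 0], "hand": -1}, {"travel": [-0.06, 0, 0], "rotation": [0, 0, 0], "hand": -1}]}}

```text
clock: 8.05
eef_pos: [0.4834, -0.387, 0.4811]
orientation: [-0.001, 0.735, 0.678, 0.0]
contact_force: [-0.1, 0.3, -0.1]
width: 1.001
grasp_force: 0.0
```

```bash
cat >> h.py <<'E'
def cases(n='wrist'):
    """grey cases seen by the wrist camera, from their landmark and mask"""
    im=snap(n); L=marks(n,'case0'); G=env.regions_of(n,'case0'); out=[]
    for s,p in L:
        X=onz(n,p,0)[0]
        k=[g for g in G if g['mask'][int(np.clip(p[1],0,479)),int(np.clip(p[0],0,639))]]
        if not k: print('nomask',s.round(2),X.round(3));continue
        m=k[0]['mask']; col=np.median(im[m],0); v,u=np.nonzero(m)
        pts=onz(n,np.c_[u,v],.035)[:,:2].astype(np.float32)
        r=cv2.minAreaRect(pts*1000);(w,h),a=r[1],np.deg2rad(r[2])
        if w<h:a+=np.pi/2
        print(round(float(s),2),'px',p.round(0),'base',X[:2].round(4),'long yaw',round(float((a+np.pi/2)%np.pi-np.pi/2),3),'size',np.round(r[1]),'ctr35',np.round(r[0]),'col',col)
E
python3 - <<'E'
from h import *
cases()
cv2.imwrite('pics/w3.png',env.grab_frame('wrist')[:,:,::-1])
E
```

```text
0.86 px [288.  29.] base [ 0.4618 -0.1817] long yaw 1.125 size [88. 66.] ctr35 [ 461. -187.] col [ 67. 158.  89.]
0.83 px [396. 134.] base [ 0.5822 -0.3215] long yaw 0.009 size [95. 63.] ctr35 [ 581. -320.] col [146. 144. 152.]
0.79 px [186. 205.] base [ 0.3122 -0.3865] long yaw -1.025 size [72. 91.] ctr35 [ 315. -389.] col [223. 144. 178.]
0.64 px [311. 246.] base [ 0.4669 -0.4543] long yaw -0.061 size [67. 89.] ctr35 [ 469. -452.] col [151. 149. 157.]
0.62 px [267. 128.] base [ 0.4271 -0.3029] long yaw -0.109 size [62. 92.] ctr35 [ 431. -306.] col [144. 142. 150.]
0.58 px [295. 332.] base [ 0.4343 -0.5762] long yaw 0.001 size [90. 77.] ctr35 [ 436. -567.] col [ 70. 162.  91.]
```

View pics/w3.png

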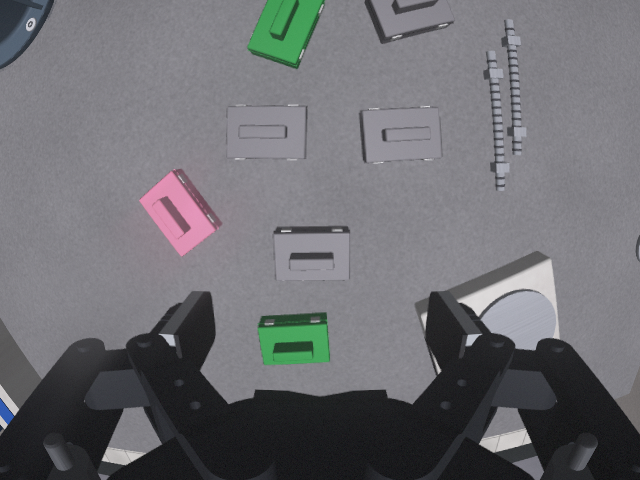

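The picture shows grey cases at (266,132), (400,134) and (311,252), with the fourth at the top (408,12). Greens are at (287,28) and (293,340), pink at (180,213). I'll fit the box-and-bar model to each mask for accurate poses.

```bash
cat >> h.py <<'E'
from scipy.optimize import minimize
def box(lx,ly,z0,z1): return np.array([[a*lx/2,b*ly/2,z] for a in(-1,1) for b in(-1,1) for z in(z0,z1)])
BX=[box(.09,.06,0,.035),box(.05,.014,.035,.061)]
def sil(n,q,z,S=4):
    c,s=np.cos(q[2]),np.sin(q[2]);m=np.zeros((480*S,640*S),np.uint8) if S==1 else None
    hs=[cv2.convexHull(proj(n,np.c_[b[:,0]*c-b[:,1]*s+q[0],b[:,0]*s+b[:,1]*c+q[1],b[:,2]+z]).astype(np.float32)) for b in BX]
    return hs
def fit(n,mask,q0,z=0):
    """pose (x,y,yaw) of a case whose silhouette best matches the mask"""
    v,u=np.nonzero(mask);u0,v0=u.min()-12,v.min()-12;S=4
    w,h=u.max()-u0+13,v.max()-v0+13;M=np.zeros((h,w),np.float32);M[v-v0,u-u0]=1
    def cost(d):
        q=np.array(q0)+d*[.01,.01,.1];m=np.zeros((h*S,w*S),np.uint8)
        for hh in sil(n,q,z): cv2.fillConvexPoly(m,np.round((hh+.5-[u0,v0])*S*16).astype(np.int32),1,shift=4)
        m=cv2.resize(m.astype(np.float32),(w,h),interpolation=cv2.INTER_AREA)
        return np.abs(m-M).sum()/M.sum()
    r=min((minimize(cost,s,method='Nelder-Mead',options=dict(initial_simplex=np.array(s)+.6*np.vstack([np.zeros(3),np.eye(3)]))) for s in([0,0,0],[.3,-.3,-.3])),key=lambda r:r.fun)
    return np.array(q0)+r.x*[.01,.01,.1],r.fun
def fitall(n,z=0,want=None):
    im=snap(n);G=env.regions_of(n,'case0');L=[p for s,p in marks(n,'case0')];res=[]
    for g in G:
        m=g['mask'];col=np.median(im[m],0)
        if m.sum()<300 or col.max()-col.min()>40: continue
        v,u=np.nonzero(m);pts=onz(n,np.c_[u,v],z+.03)[:,:2].astype(np.float32);r=cv2.minAreaRect(pts*1000);a=np.deg2rad(r[2])+(np.pi/2 if r[1][0]<r[1][1] else 0)
        q,f=fit(n,m,[r[0][0]/1e3,r[0][1]/1e3,(a+np.pi/2)%np.pi-np.pi/2],z)
        print(np.round(q,4),'err',round(float(f),3),'score',round(g['score'],2),'edge' if u.min()<2 or v.min()<2 else '');res.append(q)
    return res
E
python3 - <<'E'
from h import *
fitall('wrist')
go(.5822,-.320,.15,.009+np.pi/2)
E
```

```text
[ 0.429  -0.3072 -0.1134] err 0.031 score 0.88 
[ 0.582  -0.3211  0.0132] err 0.048 score 0.84 
[ 0.4681 -0.4573 -0.0715] err 0.029 score 0.7 Traceback (most recent call last):
  File "<stdin>", line 2, in <module>
  File "h.py", line 74, in fitall
    q,f=fit(n,m,[r[0][0]/1e3,r[0][1]/1e3,(a+np.pi/2)%np.pi-np.pi/2],z)
        ~~~^^^^^^^^^^^^^^^^^^^^^^^^^^^^^^^^^^^^^^^^^^^^^^^^^^^^^^^^^^^
  File "h.py", line 66, in fit
    r=min((minimize(cost,s,method='Nelder-Mead',options=dict(initial_simplex=np.array(s)+.6*np.vstack([np.zeros(3),np.eye(3)]))) for s in([0,0,0],[.3,-.3,-.3])),key=lambda r:r.fun)
  File "h.py", line 66, in <genexpr>
    r=min((minimize(cost,s,method='Nelder-Mead',options=dict(initial_simplex=np.array(s)+.6*np.vstack([np.zeros(3),np.eye(3)]))) for s in([0,0,0],[.3,-.3,-.3])),key=lambda r:r.fun)
           ~~~~~~~~^^^^^^^^^^^^^^^^^^^^^^^^^^^^^^^^^^^^^^^^^^^^^^^^^^^^^^^^^^^^^^^^^^^^^^^^^^^^^^^^^^^^^^^^^^^^^^^^^^^^^^^^^^^^^
    res = _minimize_neldermead(fun, x0, args, callback, bounds=bounds,
                               **options)
    fxr = func(xr)
    fx = function(np.copy(x), *(wrapper_args + args))
  File "h.py", line 63, in cost
    for hh in sil(n,q,z): cv2.fillConvexPoly(m,np.round((hh+.5-[u0,v0])*S*16).astype(np.int32),1,shift=4)
              ~~~^^^^^^^
  File "h.py", line 55, in sil
    hs=[cv2.convexHull(proj(n,np.c_[b[:,0]*c-b[:,1]*s+q[0],b[:,0]*s+b[:,1]*c+q[1],b[:,2]+z]).astype(np.float32)) for b in BX]
                       ~~~~^^^^^^^^^^^^^^^^^^^^^^^^^^^^^^^^^^^^^^^^^^^^^^^^^^^^^^^^^^^^^^^^^
  File "h.py", line 25, in proj
    K,e,M=cam(n);q=(np.atleast_2d(P)-e)@M
          ~~~^^^
  File "h.py", line 12, in cam
    s=env.get_state();T=np.eye(4);T[:3,:3]=Q(s['orientation']).as_matrix();T[:3,3]=s['eef_pos']
ValueError: time passes only in moves, steps and waits
```

```bash
python3 - <<'E'
s=open('h.py').read()
s=s.replace("def cam(n):\n","_C={}\ndef cam(n):\n    if n not in _C: _C[n]=_cam(n)\n    return _C[n]\ndef _cam(n):\n",1)
s=s.replace("def snap(n,f=None):\n","def snap(n,f=None):\n    _C.pop(n,None);cam(n)\n",1)
open('h.py','w').write(s)
E
python3 - <<'E'
from h import *
go(.582,-.321,.14,.013+np.pi/2)
E
```

```text
travel [0.1819 0.2322 0.4677] rot [1.000e-04 0.000e+00 4.704e-01] j6 now -0.67 dyaw -1.478 t 8.4
```

Emit:
{"name": "play_rows", "arguments": {"targets": [{"travel": [0.182, 0.232, 0.468], "rotation": [0, 0, 0.47], "hand": -1}, {"travel": [0.182, 0.232, 0.468], "rotation": [0, 0, 0.47], "hand": -1}, {"travel": [0.182, 0.232, 0.468], "rotation": [0, 0, 0.47], "hand": -1}, {"travel": [0.182, 0.232, 0.468], "rotation": [0, 0, 0.47], "hand": -1}, {"travel": [0.182, 0.232, 0.468], "rotation": [0, 0, 0.47], "hand": -1}]}}

```text
clock: 8.9
eef_pos: [0.5825, -0.3194, 0.2904]
orientation: [-0.002, 0.933, 0.359, -0.001]
contact_force: [-0.3, -0.4, -1.2]
width: 1.004
grasp_force: 0.0
```

Emit:
{"name": "play_rows", "arguments": {"targets": [{"travel": [0, 0, 0], "rotation": [0, 0, 0.232], "hand": -1}, {"travel": [0, 0, 0], "rotation": [0, 0, 0.232], "hand": -1}, {"travel": [0, 0, 0], "rotation": [0, 0, 0.232], "hand": -1}, {"travel": [0, 0, 0], "rotation": [0, 0, 0.232], "hand": -1}, {"travel": [0, 0, 0], "rotation": [0, 0, 0.232], "hand": -1}]}}

```text
clock: 9.4
eef_pos: [0.5819, -0.3213, 0.2947]
orientation: [0.0, 1.0, 0.003, 0.0]
contact_force: [-0.2, 0.4, 0.2]
width: 0.997
grasp_force: 0.0
```

Run:
```python
from h import *
go(.582,-.321,.058,.013+np.pi/2)
fitall('wrist')
```

```text
travel [ 0.0003 -0.0008  0.2043] rot [ 0.     -0.     -0.0024] j6 now 0.99 dyaw 0.008 t 9.4
[ 0.5383 -0.5889  1.2769] err 1.0 score 0.97 
[ 0.607  -0.1674  0.26  ] err 0.038 score 0.93 
[ 0.4893 -0.3311  1.441 ] err 0.698 score 0.91 
[ 0.5826 -0.3212  0.0176] err 0.038 score 0.87 
[ 0.5977 -0.2093  1.1589] err 1.0 score 0.82
```

Emit:
{"name": "play_rows", "arguments": {"targets": [{"travel": [0.001, -0.001, 0.1], "rotation": [0, 0, -0.003], "hand": -1}, {"travel": [0.001, -0.001, 0.19], "rotation": [0, 0, -0.003], "hand": -1}, {"travel": [0.001, -0.001, 0.204], "rotation": [0, 0, -0.003], "hand": -1}, {"travel": [0.001, -0.001, 0.204], "rotation": [0, 0, -0.003], "hand": 1}, {"travel": [0.001, -0.001, 0.204], "rotation": [0, 0, -0.003], "hand": 1}], "grip_force": 40}}

```text
clock: 10.05
eef_pos: [0.5827, -0.3216, 0.2149]
orientation: [0.001, 1.0, 0.011, 0.001]
contact_force: [0.5, 0.3, 0.6]
width: 0.692
grasp_force: 0.0
```

Emit:
{"name": "play_rows", "arguments": {"targets": [{"travel": [0, 0, 0], "rotation": [0, 0, 0], "hand": 1}, {"travel": [0, 0, 0], "rotation": [0, 0, 0], "hand": 1}, {"travel": [0, 0, 0], "rotation": [0, 0, 0], "hand": 1}, {"travel": [0, 0, 0], "rotation": [0, 0, 0], "hand": 1}, {"travel": [0, 0, 0], "rotation": [0, 0, 0], "hand": 1}]}}

```text
clock: 10.55
eef_pos: [0.5823, -0.3212, 0.2138]
orientation: [0.0, 1.0, 0.01, 0.0]
contact_force: [-1.3, 2.2, 6.6]
width: 0.151
grasp_force: 46.2
```

Emit:
{"name": "play_rows", "arguments": {"targets": [{"travel": [0, 0, -0.08], "rotation": [0, 0, 0], "hand": 1}, {"travel": [0, 0, -0.2], "rotation": [0, 0, 0], "hand": 1}, {"travel": [0, 0, -0.32], "rotation": [0, 0, 0], "hand": 1}, {"travel": [0, 0, -0.37], "rotation": [0, 0, 0], "hand": 1}, {"travel": [0, 0, -0.37], "rotation": [0, 0, 0], "hand": 1}]}}

```text
clock: 11.05
eef_pos: [0.5824, -0.3214, 0.3641]
orientation: [0.001, 1.0, 0.01, 0.002]
contact_force: [0.6, -0.4, -3.7]
width: 0.15
grasp_force: 45.0
```

Run:
```python
from h import *
s=env.get_state();print(s['contact_force'])
go(.5416,.0501,.205,-.082+np.pi/2)
```

```text
[ 0.56586372 -0.35564262 -3.68239354]
travel [-0.0829 -0.9307  0.0073] rot [ 0.0009 -0.0014  0.0326] j6 now 0.98 dyaw -0.102 t 11.05
```

Emit:
{"name": "play_rows", "arguments": {"targets": [{"travel": [-0.01, -0.1, 0.007], "rotation": [0, 0, 0.033], "hand": 1}, {"travel": [-0.02, -0.22, 0.007], "rotation": [0, 0, 0.033], "hand": 1}, {"travel": [-0.04, -0.34, 0.007], "rotation": [0, 0, 0.033], "hand": 1}, {"travel": [-0.05, -0.46, 0.007], "rotation": [0, 0, 0.033], "hand": 1}, {"travel": [-0.06, -0.58, 0.007], "rotation": [0, 0, 0.033], "hand": 1}]}}

```text
clock: 11.55
eef_pos: [0.5523, -0.088, 0.3559]
orientation: [-0.0, 0.999, -0.042, -0.002]
contact_force: [1.0, 0.2, -3.6]
width: 0.154
grasp_force: 44.9
```

Run:
```python
from h import *
go(.5416,.0501,.205,-.082+np.pi/2)
```

```text
travel [-0.0556 -0.3418 -0.0098] rot [-0.0002  0.0011 -0.0005] j6 now 1.41 dyaw 0.002 t 11.55
```

Emit:
{"name": "play_rows", "arguments": {"targets": [{"travel": [-0.02, -0.12, -0.003], "rotation": [0, 0, 0], "hand": 1}, {"travel": [-0.04, -0.24, -0.003], "rotation": [0, 0, 0], "hand": 1}, {"travel": [-0.055, -0.33, -0.003], "rotation": [0, 0, 0], "hand": 1}, {"travel": [-0.056, -0.34, -0.003], "rotation": [0, 0, 0], "hand": 1}, {"travel": [-0.056, -0.34, -0.003], "rotation": [0, 0, 0], "hand": 1}]}}

```text
clock: 12.05
eef_pos: [0.542, 0.0483, 0.3577]
orientation: [0.0, 0.999, -0.041, -0.001]
contact_force: [-0.0, -0.5, -3.3]
width: 0.157
grasp_force: 44.9
```

Run:
```python
from h import *
go(.5416,.0501,.0705,-.082+np.pi/2)
snap('wrist','w4.png')
```

```text
travel [-0.0004 -0.0045  0.3304] rot [0.0001 0.0009 0.0002] j6 now 1.66 dyaw -0.001 t 12.05
```

View pics/w4.png

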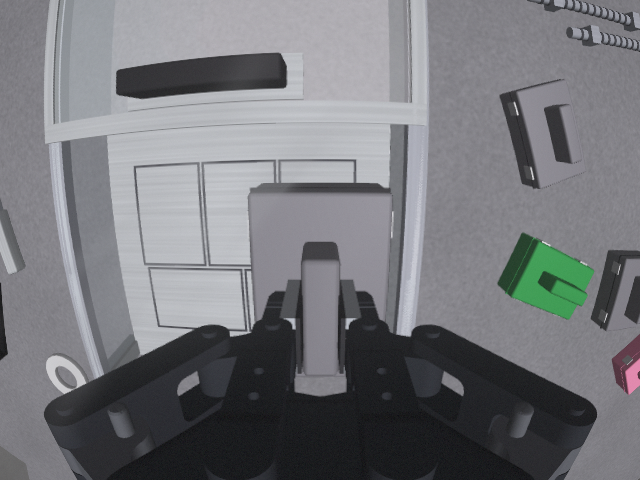

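The case is held squarely over the back-right place, with the wall and cover clear. Lowering and releasing with a partial opening.

Emit:
{"name": "play_rows", "arguments": {"targets": [{"travel": [0, -0.0045, 0.1], "rotation": [0, 0, 0], "hand": 1}, {"travel": [0, -0.0045, 0.2], "rotation": [0, 0, 0], "hand": 1}, {"travel": [0, -0.0045, 0.28], "rotation": [0, 0, 0], "hand": 1}, {"travel": [0, -0.0045, 0.315], "rotation": [0, 0, 0], "hand": 1}, {"travel": [0, -0.0045, 0.315], "rotation": [0, 0, 0], "hand": 1}]}}

```text
clock: 12.6
eef_pos: [0.5422, 0.0484, 0.2317]
orientation: [0.0, 0.999, -0.042, -0.002]
contact_force: [-0.0, -0.1, -3.7]
width: 0.153
grasp_force: 44.8
```

Emit:
{"name": "play_rows", "arguments": {"targets": [{"travel": [0, 0, 0.008], "rotation": [0, 0, 0], "hand": 1}, {"travel": [0, 0, 0.014], "rotation": [0, 0, 0], "hand": 1}, {"travel": [0, 0, 0.014], "rotation": [0, 0, 0], "hand": 1}]}}

```text
clock: 12.9
eef_pos: [0.5428, 0.0493, 0.2287]
orientation: [-0.0, 0.999, -0.042, 0.001]
contact_force: [-0.3, -0.4, -2.6]
width: 0.152
grasp_force: 44.9
```

Run:
```python
from h import *
go(.5416,.0501,.0713,-.082+np.pi/2);print(env.get_state()['contact_force'])
```

```text
travel [-0.0032 -0.0017  0.0059] rot [-0.     -0.0005 -0.0004] j6 now 1.66 dyaw 0.001 t 12.9
[-0.31913476 -0.4038576  -2.58875309]
```

Emit:
{"name": "play_rows", "arguments": {"targets": [{"travel": [-0.002, -0.002, 0.004], "rotation": [0, 0, 0], "hand": 1}, {"travel": [-0.002, -0.002, 0.005], "rotation": [0, 0, 0], "hand": 1}, {"travel": [-0.002, -0.002, 0.005], "rotation": [0, 0, 0], "hand": 0}, {"travel": [-0.002, -0.002, 0.005], "rotation": [0, 0, 0], "hand": 0}, {"travel": [-0.002, -0.002, 0.005], "rotation": [0, 0, 0], "hand": 0}]}}

```text
clock: 13.4
eef_pos: [0.542, 0.0503, 0.2261]
orientation: [-0.0, 0.999, -0.042, 0.0]
contact_force: [-0.2, 0.3, 0.0]
width: 0.498
grasp_force: 0.0
```

Emit:
{"name": "play_rows", "arguments": {"targets": [{"travel": [0, 0, 0], "rotation": [0, 0, 0], "hand": 0}, {"travel": [0, 0, -0.1], "rotation": [0, 0, 0], "hand": 0}, {"travel": [0, 0, -0.225], "rotation": [0, 0, 0], "hand": -1}, {"travel": [0, 0, -0.35], "rotation": [0, 0, 0], "hand": -1}, {"travel": [0, 0, -0.45], "rotation": [0, 0, 0], "hand": -1}]}}

```text
clock: 13.9
eef_pos: [0.5417, 0.0502, 0.4089]
orientation: [-0.0, 0.999, -0.042, 0.001]
contact_force: [0.5, -0.5, 0.8]
width: 0.981
grasp_force: 0.0
```

Run:
```python
from h import *
go(.607,-.1674,.3,.26+np.pi/2)
```

```text
travel [ 0.2083  0.5286 -0.1149] rot [ 0.     -0.0007 -0.1093] j6 now 1.66 dyaw 0.343 t 13.9
```

Run:
```python
from h import *
print('slab z');fitall('wrist',.012)
```

```text
slab z
[ 0.5433  0.0493 -0.0789] err 0.03 score 0.81 
[ 0.4343 -0.2969  3.023 ] err 0.106 score 0.74 
[0.5856 0.1787 1.0464] err 1.0 score 0.7 
[ 0.6082 -0.1616  0.236 ] err 0.1 score 0.56 
[ 0.3215 -0.3661  0.4162] err 0.337 score 0.55
```

Emit:
{"name": "play_rows", "arguments": {"targets": [{"travel": [0.208, 0.528, 0.05], "rotation": [0, 0, -0.109], "hand": -1}, {"travel": [0.208, 0.528, 0.05], "rotation": [0, 0, -0.109], "hand": -1}, {"travel": [0.208, 0.528, 0.05], "rotation": [0, 0, -0.109], "hand": -1}, {"travel": [0.208, 0.528, 0.05], "rotation": [0, 0, -0.109], "hand": -1}, {"travel": [0.208, 0.528, 0.05], "rotation": [0, 0, -0.109], "hand": -1}]}}

```text
clock: 14.55
eef_pos: [0.6073, -0.1701, 0.3837]
orientation: [-0.0, 0.992, 0.129, -0.001]
contact_force: [0.6, 0.4, 0.5]
width: 0.997
grasp_force: 0.0
```

Run:
```python
from h import *
go(.607,-.1674,.058,.26+np.pi/2)
fitall('wrist')
```

```text
travel [ 0.0019 -0.0062  0.4267] rot [-0.0003  0.0007 -0.0007] j6 now 0.97 dyaw 0.002 t 14.55
[ 0.4634 -0.2892  1.1116] err 0.725 score 0.88 
[ 0.5376  0.0597 -0.0944] err 0.07 score 0.71 
[ 0.6085 -0.1672  0.2584] err 0.041 score 0.61
```

Emit:
{"name": "play_rows", "arguments": {"targets": [{"travel": [0.005, -0.006, 0.12], "rotation": [0, 0, -0.001], "hand": -1}, {"travel": [0.005, -0.006, 0.24], "rotation": [0, 0, -0.001], "hand": -1}, {"travel": [0.005, -0.006, 0.36], "rotation": [0, 0, -0.001], "hand": -1}, {"travel": [0.005, -0.006, 0.425], "rotation": [0, 0, -0.001], "hand": -1}, {"travel": [0.005, -0.006, 0.425], "rotation": [0, 0, -0.001], "hand": 0.3}]}}

```text
clock: 15.2
eef_pos: [0.607, -0.1627, 0.2115]
orientation: [-0.002, 0.991, 0.131, -0.004]
contact_force: [-0.3, 0.1, -0.3]
width: 0.86
grasp_force: 0.0
```

Emit:
{"name": "play_rows", "arguments": {"targets": [{"travel": [0, 0, 0], "rotation": [0, 0, 0], "hand": 1}, {"travel": [0, 0, 0], "rotation": [0, 0, 0], "hand": 1}, {"travel": [0, 0, 0], "rotation": [0, 0, 0], "hand": 1}, {"travel": [0, 0, 0], "rotation": [0, 0, 0], "hand": 1}, {"travel": [0, 0, 0], "rotation": [0, 0, 0], "hand": 1}]}}

```text
clock: 15.7
eef_pos: [0.6088, -0.1645, 0.217]
orientation: [0.001, 0.991, 0.131, 0.001]
contact_force: [0.2, -1.3, 5.8]
width: 0.151
grasp_force: 45.5
```

Emit:
{"name": "play_rows", "arguments": {"targets": [{"travel": [0, 0, 0], "rotation": [0, 0, 0], "hand": 1}, {"travel": [0, 0, -0.1], "rotation": [0, 0, 0], "hand": 1}, {"travel": [0, 0, -0.22], "rotation": [0, 0, 0], "hand": 1}, {"travel": [0, 0, -0.37], "rotation": [0, 0, 0], "hand": 1}, {"travel": [0, 0, -0.37], "rotation": [0, 0, 0], "hand": 1}]}}

```text
clock: 16.2
eef_pos: [0.6091, -0.1645, 0.3699]
orientation: [0.002, 0.991, 0.131, 0.004]
contact_force: [1.1, -0.4, -1.5]
width: 0.153
grasp_force: 44.6
```

Run:
```python
from h import *
go(.5471,.1177,.21,-.082+np.pi/2)
```

```text
travel [ 0.0332 -0.7215  0.0092] rot [ 0.0011 -0.0025  0.1096] j6 now 0.97 dyaw -0.344 t 16.2
```

Emit:
{"name": "play_rows", "arguments": {"targets": [{"travel": [0.005, -0.1, 0.01], "rotation": [0, 0, 0.11], "hand": 1}, {"travel": [0.01, -0.22, 0.01], "rotation": [0, 0, 0.11], "hand": 1}, {"travel": [0.015, -0.34, 0.01], "rotation": [0, 0, 0.11], "hand": 1}, {"travel": [0.02, -0.46, 0.01], "rotation": [0, 0, 0.11], "hand": 1}, {"travel": [0.027, -0.58, 0.01], "rotation": [0, 0, 0.11], "hand": 1}]}}

```text
clock: 16.7
eef_pos: [0.5577, 0.0642, 0.3591]
orientation: [-0.0, 0.999, -0.042, -0.001]
contact_force: [0.6, -0.3, -2.1]
width: 0.15
grasp_force: 44.5
```

Emit:
{"name": "play_rows", "arguments": {"targets": [{"travel": [-0.04, -0.1, 0], "rotation": [0, 0, 0], "hand": 1}, {"travel": [-0.046, -0.135, 0], "rotation": [0, 0, 0], "hand": 1}, {"travel": [-0.046, -0.135, 0], "rotation": [0, 0, 0], "hand": 1}, {"travel": [-0.046, -0.135, 0], "rotation": [0, 0, 0], "hand": 1}]}}

```text
clock: 17.1
eef_pos: [0.5451, 0.1174, 0.3594]
orientation: [0.0, 0.999, -0.042, -0.0]
contact_force: [0.0, 0.4, -2.3]
width: 0.153
grasp_force: 44.4
```

Run:
```python
from h import *
go(.5471,.1177,.0745,-.082+np.pi/2)
```

```text
travel [ 0.0052 -0.0014  0.3248] rot [ 0.0001  0.0002 -0.0004] j6 now 1.78 dyaw 0.001 t 17.1
```

Emit:
{"name": "play_rows", "arguments": {"targets": [{"travel": [0.005, -0.001, 0.1], "rotation": [0, 0, 0], "hand": 1}, {"travel": [0.005, -0.001, 0.2], "rotation": [0, 0, 0], "hand": 1}, {"travel": [0.005, -0.001, 0.28], "rotation": [0, 0, 0], "hand": 1}, {"travel": [0.005, -0.001, 0.31], "rotation": [0, 0, 0], "hand": 1}, {"travel": [0.005, -0.001, 0.31], "rotation": [0, 0, 0], "hand": 1}]}}

```text
clock: 17.6
eef_pos: [0.547, 0.1171, 0.2346]
orientation: [0.0, 0.999, -0.042, -0.001]
contact_force: [0.1, 0.1, -2.0]
width: 0.151
grasp_force: 44.4
```

Emit:
{"name": "play_rows", "arguments": {"targets": [{"travel": [0, 0, 0.008], "rotation": [0, 0, 0], "hand": 1}, {"travel": [0, 0, 0.012], "rotation": [0, 0, 0], "hand": 1}, {"travel": [0, 0, 0.012], "rotation": [0, 0, 0], "hand": 1}]}}

```text
clock: 17.9
eef_pos: [0.5472, 0.1181, 0.232]
orientation: [-0.0, 0.999, -0.042, 0.001]
contact_force: [-0.2, -0.1, -3.3]
width: 0.15
grasp_force: 44.4
```

Run:
```python
from h import *
go(.5471,.1177,.0745,-.082+np.pi/2)
```

```text
travel [-0.0003  0.001   0.0062] rot [-0.0001 -0.0005 -0.0004] j6 now 1.78 dyaw 0.001 t 17.9
```

Emit:
{"name": "play_rows", "arguments": {"targets": [{"travel": [0, 0, 0.004], "rotation": [0, 0, 0], "hand": 1}, {"travel": [0, 0, 0.006], "rotation": [0, 0, 0], "hand": 1}, {"travel": [0, 0, 0.006], "rotation": [0, 0, 0], "hand": 0}, {"travel": [0, 0, 0.006], "rotation": [0, 0, 0], "hand": 0}, {"travel": [0, 0, 0.006], "rotation": [0, 0, 0], "hand": 0}]}}

```text
clock: 18.4
eef_pos: [0.547, 0.1182, 0.2288]
orientation: [-0.0, 0.999, -0.042, 0.0]
contact_force: [-0.0, 0.2, -0.1]
width: 0.498
grasp_force: 0.0
```

Emit:
{"name": "play_rows", "arguments": {"targets": [{"travel": [0, 0, 0], "rotation": [0, 0, 0], "hand": 0}, {"travel": [0, 0, -0.1], "rotation": [0, 0, 0], "hand": 0}, {"travel": [0, 0, -0.22], "rotation": [0, 0, 0], "hand": -1}, {"travel": [0, 0, -0.34], "rotation": [0, 0, 0], "hand": -1}, {"travel": [0, 0, -0.44], "rotation": [0, 0, 0], "hand": -1}]}}

```text
clock: 18.9
eef_pos: [0.5468, 0.1181, 0.4074]
orientation: [-0.0, 0.999, -0.042, 0.001]
contact_force: [0.6, -0.7, -0.4]
width: 0.977
grasp_force: 0.0
```

Run:
```python
from h import *
go(.429,-.3072,.25,-.113+np.pi/2)
snap('wrist','w5.png')
fitall('wrist',.012)
```

```text
travel [-0.2049  1.0841  0.0052] rot [-0.0001 -0.0005  0.0095] j6 now 1.78 dyaw -0.03 t 18.9
[ 0.5426  0.0496 -0.0897] err 0.029 score 0.93 
[ 0.2751 -0.3223  0.3776] err 1.615 score 0.92 
[ 0.5442  0.1171 -0.0743] err 0.035 score 0.91
```

View pics/w5.png

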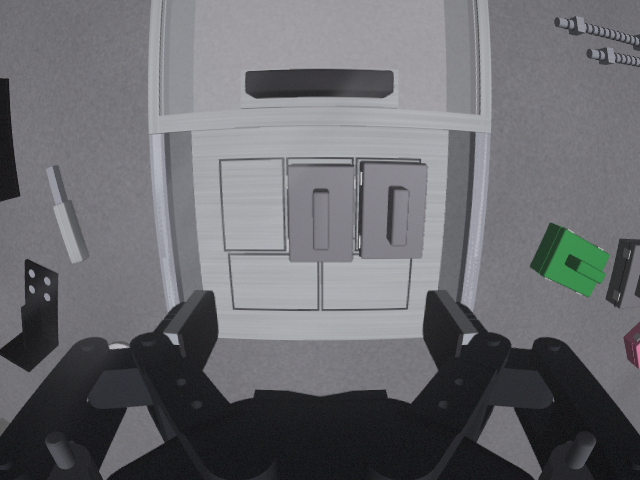

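Both cases sit in their places. I'll refit the outlines still visible in this view to compare the case positions within one image.

Run:
```python
from h import *
from scipy.optimize import least_squares
im=cv2.imread('pics/w5.png',0);cam('wrist')
bh=cv2.morphologyEx(im,cv2.MORPH_BLACKHAT,np.ones((9,9)))
m=np.zeros_like(im);m[150:315,212:283]=1;m[266:315,225:416]=1;m[150:161,290:425]=1;m[250:258,225:283]=1
v,u=np.nonzero((bh>25)&(m>0));P=onz('wrist',np.c_[u,v],.012)[:,:2]
RS=np.array([(0,-49,66,96),(0,49,66,96)]+[(83,k*68,96,66) for k in(-1,0,1)])/1000
def dist(p):
    x0,y0,a,t=p;c,n=np.cos(a),np.sin(a);L=(P-[x0,y0])@np.array([[c,-n],[n,c]])
    D=[]
    for cx,cy,w,h in RS:
        q=np.abs(L-[cx,cy])-[(w-t)/2,(h-t)/2];D.append(np.abs(np.where((q>0).any(1),np.hypot(*np.maximum(q,0).T),q.max(1))))
    return np.min(D,0)
b=min((least_squares(dist,[.465+d,.124+e,-.08,.0015],loss='soft_l1',f_scale=.002,x_scale=[.01,.01,.02,.002],diff_step=1e-4) for d in(-.004,0,.004) for e in(-.004,0,.004)),key=lambda r:r.cost)
p=b.x;print(p,np.median(dist(p)),len(P));c,n=np.cos(p[2]),np.sin(p[2])
for cx,cy,w,h in RS:print((p[:2]+[c*cx-n*cy,n*cx+c*cy]).round(4))
```

```text
[ 0.46592523  0.12417713 -0.08169747  0.00298844] 0.0005947837669151128 1868
[0.4619 0.0753]
[0.4699 0.173 ]
[0.5431 0.0496]
[0.5486 0.1174]
[0.5542 0.1852]
```

Emit:
{"name": "play_rows", "arguments": {"targets": [{"travel": [-0.12, 0, -0.1], "rotation": [0, 0, 0], "hand": -1}, {"travel": [-0.2, 0, -0.2], "rotation": [0, 0, 0], "hand": -1}, {"travel": [-0.2, 0, -0.2], "rotation": [0, 0, 0], "hand": -1}, {"travel": [-0.2, 0, -0.2], "rotation": [0, 0, 0], "hand": -1}]}}

```text
clock: 19.5
eef_pos: [0.4666, 0.1249, 0.485]
orientation: [-0.0, 0.999, -0.041, 0.001]
contact_force: [0.8, -0.1, -0.8]
width: 0.995
grasp_force: 0.0
```

Run:
```python
from h import *
fitall('wrist',.012)
im=snap('wrist','w6.png');q=proj('wrist',np.array([[.5471,.1177,.03]]))[0].astype(int);print(q)
big=im[:,:,::-1].copy()
for c,col in(((.5431,.0496),(0,255,0)),((.5486,.1174),(0,255,0))):
    for h in sil('wrist',[*c,-.0817],.012): cv2.polylines(big,[np.round(h*16).astype(np.int32)],True,col,1,cv2.LINE_8,4)
cv2.imwrite('pics/c6.png',cv2.resize(big[q[1]-75:q[1]+75,q[0]-80:q[0]+120],None,fx=4,fy=4,interpolation=cv2.INTER_CUBIC))
```

```text
[ 0.5444  0.1173 -0.0772] err 0.025 score 0.97 
[ 0.433  -0.297   3.0128] err 0.114 score 0.92 
[ 0.3064 -0.3656  0.6459] err 0.596 score 0.71 
[ 0.5423  0.0498 -0.0786] err 0.045 score 0.65 
[319 125]
```

View pics/c6.png

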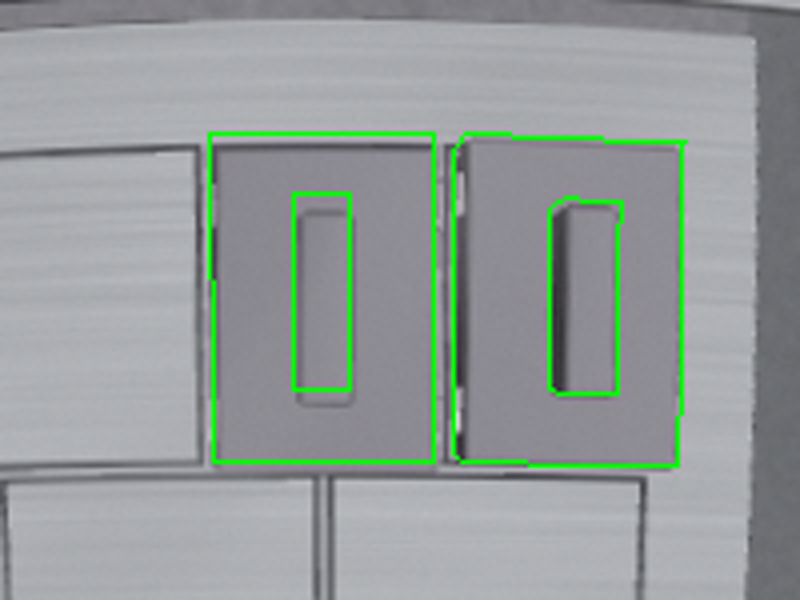

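The overlay shows the middle case about 4 mm too far forward; the right one fits. I'll regrip and nudge the middle case +4 mm.

Run:
```python
from h import *
go(.5445,.1176,.0735,-.082+np.pi/2)
```

```text
travel [0.1942 0.0011 0.635 ] rot [ 0.0003  0.0009 -0.0005] j6 now 1.82 dyaw 0.002 t 19.7
```

Emit:
{"name": "play_rows", "arguments": {"targets": [{"travel": [0.1, 0.001, 0.1], "rotation": [0, 0, 0], "hand": 0}, {"travel": [0.194, 0.001, 0.2], "rotation": [0, 0, 0], "hand": 0}, {"travel": [0.194, 0.001, 0.3], "rotation": [0, 0, 0], "hand": 0}, {"travel": [0.194, 0.001, 0.4], "rotation": [0, 0, 0], "hand": 0}, {"travel": [0.194, 0.001, 0.45], "rotation": [0, 0, 0], "hand": 0}]}}

```text
clock: 20.2
eef_pos: [0.544, 0.1174, 0.2991]
orientation: [0.001, 0.999, -0.042, -0.004]
contact_force: [0.5, 0.0, 0.1]
width: 0.501
grasp_force: 0.0
```

Emit:
{"name": "play_rows", "arguments": {"targets": [{"travel": [0, 0, 0], "rotation": [0, 0, 0], "hand": 0}, {"travel": [0, 0, 0.1], "rotation": [0, 0, 0], "hand": 0}, {"travel": [0, 0, 0.17], "rotation": [0, 0, 0], "hand": 0}, {"travel": [0, 0, 0.182], "rotation": [0, 0, 0], "hand": 0}, {"travel": [0, 0, 0.182], "rotation": [0, 0, 0], "hand": 0}]}}

```text
clock: 20.7
eef_pos: [0.5449, 0.1179, 0.2322]
orientation: [0.0, 0.999, -0.042, -0.0]
contact_force: [-0.7, -0.1, 0.4]
width: 0.501
grasp_force: 0.0
```

Emit:
{"name": "play_rows", "arguments": {"targets": [{"travel": [0, 0, 0], "rotation": [0, 0, 0], "hand": 1}, {"travel": [0, 0, 0], "rotation": [0, 0, 0], "hand": 1}, {"travel": [0, 0, 0], "rotation": [0, 0, 0], "hand": 1}, {"travel": [0, 0, 0], "rotation": [0, 0, 0], "hand": 1}, {"travel": [0, 0, 0], "rotation": [0, 0, 0], "hand": 1}]}}

```text
clock: 21.2
eef_pos: [0.5451, 0.118, 0.2336]
orientation: [-0.0, 0.999, -0.042, 0.001]
contact_force: [-0.2, -1.0, 7.3]
width: 0.15
grasp_force: 40.6
```

Emit:
{"name": "play_rows", "arguments": {"targets": [{"travel": [0, 0, -0.006], "rotation": [0, 0, 0], "hand": 1}, {"travel": [0.005, 0, -0.006], "rotation": [0, 0, 0], "hand": 1}, {"travel": [0.0105, 0, -0.006], "rotation": [0, 0, 0], "hand": 1}, {"travel": [0.0105, 0, -0.006], "rotation": [0, 0, 0], "hand": 1}, {"travel": [0.0105, 0, -0.001], "rotation": [0, 0, 0], "hand": 1}]}}

```text
clock: 21.7
eef_pos: [0.5489, 0.1176, 0.2335]
orientation: [0.0, 0.999, -0.042, 0.0]
contact_force: [-13.9, -2.2, 38.7]
width: 0.153
grasp_force: 44.6
```

Run:
```python
from h import *
go(.5488,.1176,.0735,-.082+np.pi/2);print(env.get_state()['contact_force'])
```

```text
travel [-0.0003  0.      0.0124] rot [ 0.     -0.     -0.0004] j6 now 1.78 dyaw 0.001 t 21.7
[-13.87925205  -2.22723531  38.68495387]
```

Emit:
{"name": "play_rows", "arguments": {"targets": [{"travel": [0, 0, -0.004], "rotation": [0, 0, 0], "hand": 1}, {"travel": [0, 0, -0.004], "rotation": [0, 0, 0], "hand": 1}]}}

```text
clock: 21.9
eef_pos: [0.5487, 0.1176, 0.2339]
orientation: [-0.0, 0.999, -0.042, 0.0]
contact_force: [0.7, 0.3, -1.8]
width: 0.15
grasp_force: 39.5
```

Emit:
{"name": "play_rows", "arguments": {"targets": [{"travel": [0, 0, 0], "rotation": [0, 0, 0], "hand": 0}, {"travel": [0, 0, 0], "rotation": [0, 0, 0], "hand": 0}, {"travel": [0, 0, 0], "rotation": [0, 0, 0], "hand": 0}, {"travel": [0, 0, -0.05], "rotation": [0, 0, 0], "hand": 0}, {"travel": [0, 0, -0.15], "rotation": [0, 0, 0], "hand": 0}]}}

```text
clock: 22.4
eef_pos: [0.548, 0.1174, 0.2922]
orientation: [0.0, 0.999, -0.042, -0.003]
contact_force: [1.0, -0.1, -0.7]
width: 0.503
grasp_force: 0.0
```

Emit:
{"name": "play_rows", "arguments": {"targets": [{"travel": [0, 0, -0.1], "rotation": [0, 0, 0], "hand": -1}, {"travel": [-0.08, 0, -0.2], "rotation": [0, 0, 0], "hand": -1}, {"travel": [-0.2, 0, -0.3], "rotation": [0, 0, 0], "hand": -1}, {"travel": [-0.2, 0, -0.4], "rotation": [0, 0, 0], "hand": -1}, {"travel": [-0.2, 0, -0.4], "rotation": [0, 0, 0], "hand": -1}]}}

```text
clock: 22.9
eef_pos: [0.4683, 0.1245, 0.4597]
orientation: [-0.001, 0.999, -0.041, 0.005]
contact_force: [1.1, 0.3, -0.4]
width: 0.999
grasp_force: 0.0
```

Run:
```python
from h import *
fitall('wrist',.012)
go(.429,-.3072,.25,-.113+np.pi/2)
```

```text
[ 0.5482  0.117  -0.0853] err 0.031 score 0.64 
[ 0.275  -0.3309  0.3333] err 1.367 score 0.64 
[ 0.5425  0.0498 -0.0823] err 0.026 score 0.61 
[ 0.4325 -0.3022  1.9224] err 0.406 score 0.57 
travel [-0.0098  1.083   0.1213] rot [ 0.     -0.      0.0094] j6 now 1.82 dyaw -0.03 t 23.05
```

Emit:
{"name": "play_rows", "arguments": {"targets": [{"travel": [-0.005, 0.55, 0.05], "rotation": [0, 0, 0.01], "hand": -1}, {"travel": [-0.005, 0.55, 0.05], "rotation": [0, 0, 0.01], "hand": -1}, {"travel": [-0.005, 0.55, 0.05], "rotation": [0, 0, 0.01], "hand": -1}, {"travel": [-0.005, 0.55, 0.05], "rotation": [0, 0, 0.01], "hand": -1}, {"travel": [-0.005, 0.55, 0.05], "rotation": [0, 0, 0.01], "hand": -1}]}}

```text
clock: 23.55
eef_pos: [0.4482, -0.0981, 0.4319]
orientation: [-0.0, 0.998, -0.059, -0.002]
contact_force: [0.1, 0.1, 0.3]
width: 0.993
grasp_force: 0.0
```

Emit:
{"name": "play_rows", "arguments": {"targets": [{"travel": [0.01, 0.534, 0.07], "rotation": [0, 0, 0], "hand": -1}, {"travel": [0.01, 0.534, 0.07], "rotation": [0, 0, 0], "hand": -1}, {"travel": [0.01, 0.534, 0.07], "rotation": [0, 0, 0], "hand": -1}, {"travel": [0.01, 0.534, 0.07], "rotation": [0, 0, 0], "hand": -1}, {"travel": [0.01, 0.534, 0.07], "rotation": [0, 0, 0], "hand": -1}]}}

```text
clock: 24.05
eef_pos: [0.4273, -0.3113, 0.4033]
orientation: [-0.001, 0.998, -0.059, -0.001]
contact_force: [-0.6, 1.1, -0.5]
width: 1.001
grasp_force: 0.0
```

Emit:
{"name": "play_rows", "arguments": {"targets": [{"travel": [0, 0, 0], "rotation": [0, 0, 0], "hand": -1}, {"travel": [0, 0, 0], "rotation": [0, 0, 0], "hand": -1}]}}

```text
clock: 24.25
eef_pos: [0.4283, -0.307, 0.4047]
orientation: [-0.001, 0.998, -0.057, -0.001]
contact_force: [0.1, 0.4, -0.1]
width: 1.002
grasp_force: 0.0
```

Run:
```python
from h import *
go(.429,-.3072,.0588,-.113+np.pi/2)
fitall('wrist')
```

```text
travel [0.0026 0.001  0.4774] rot [-0.0005  0.0005 -0.0007] j6 now 0.98 dyaw 0.002 t 24.25
[ 0.4296 -0.3075 -0.0999] err 0.025 score 0.98 
[ 0.5363  0.0351 -0.2338] err 1.156 score 0.9 edge
[ 0.4687 -0.4572 -0.0571] err 0.051 score 0.81
```

Emit:
{"name": "play_rows", "arguments": {"targets": [{"travel": [0.004, 0.001, 0.12], "rotation": [0, 0, -0.003], "hand": -1}, {"travel": [0.004, 0.001, 0.24], "rotation": [0, 0, -0.003], "hand": -1}, {"travel": [0.004, 0.001, 0.36], "rotation": [0, 0, -0.003], "hand": -1}, {"travel": [0.004, 0.001, 0.45], "rotation": [0, 0, -0.003], "hand": -1}, {"travel": [0.004, 0.001, 0.475], "rotation": [0, 0, -0.003], "hand": -1}]}}

```text
clock: 24.9
eef_pos: [0.4293, -0.3065, 0.2129]
orientation: [-0.002, 0.999, -0.052, -0.002]
contact_force: [-0.0, 0.0, 1.1]
width: 1.004
grasp_force: 0.0
```

Emit:
{"name": "play_rows", "arguments": {"targets": [{"travel": [0, 0, 0], "rotation": [0, 0, 0], "hand": -1}, {"travel": [0, 0, 0], "rotation": [0, 0, 0], "hand": 1}, {"travel": [0, 0, 0], "rotation": [0, 0, 0], "hand": 1}, {"travel": [0, 0, 0], "rotation": [0, 0, 0], "hand": 1}, {"travel": [0, 0, 0], "rotation": [0, 0, 0], "hand": 1}]}}

```text
clock: 25.4
eef_pos: [0.4299, -0.3082, 0.2167]
orientation: [0.0, 0.999, -0.053, 0.001]
contact_force: [0.3, -0.8, 1.1]
width: 0.329
grasp_force: 0.0
```

Emit:
{"name": "play_rows", "arguments": {"targets": [{"travel": [0, 0, 0], "rotation": [0, 0, 0], "hand": 1}, {"travel": [0, 0, 0], "rotation": [0, 0, 0], "hand": 1}, {"travel": [0, 0, 0], "rotation": [0, 0, 0], "hand": 1}]}}

```text
clock: 25.7
eef_pos: [0.4298, -0.308, 0.2162]
orientation: [0.0, 0.999, -0.053, 0.0]
contact_force: [-1.2, 2.7, 5.6]
width: 0.153
grasp_force: 45.8
```

Emit:
{"name": "play_rows", "arguments": {"targets": [{"travel": [0, 0, -0.05], "rotation": [0, 0, 0], "hand": 1}, {"travel": [0, 0, -0.15], "rotation": [0, 0, 0], "hand": 1}, {"travel": [0, 0, -0.27], "rotation": [0, 0, 0], "hand": 1}, {"travel": [0, 0, -0.38], "rotation": [0, 0, 0], "hand": 1}, {"travel": [0, 0, -0.38], "rotation": [0, 0, 0], "hand": 1}]}}

```text
clock: 26.2
eef_pos: [0.4304, -0.3087, 0.3731]
orientation: [0.003, 0.999, -0.053, 0.004]
contact_force: [0.3, -0.2, -3.3]
width: 0.154
grasp_force: 44.7
```

Run:
```python
from h import *
go(.4612,.0758,.21,-.082)
```

```text
travel [-0.0245 -0.9641  0.015 ] rot [-0.0005 -0.0032  0.4926] j6 now 0.97 dyaw -1.548 t 26.2
```

Emit:
{"name": "play_rows", "arguments": {"targets": [{"travel": [-0.012, -0.1, 0.01], "rotation": [0, 0, -0.04], "hand": 1}, {"travel": [-0.012, -0.2, 0.01], "rotation": [0, 0, -0.08], "hand": 1}, {"travel": [-0.012, -0.3, 0.01], "rotation": [0, 0, -0.12], "hand": 1}, {"travel": [-0.012, -0.4, 0.01], "rotation": [0, 0, -0.16], "hand": 1}, {"travel": [-0.012, -0.5, 0.01], "rotation": [0, 0, -0.2], "hand": 1}]}}

```text
clock: 26.7
eef_pos: [0.4456, -0.1071, 0.3628]
orientation: [-0.0, 0.965, 0.261, -0.001]
contact_force: [0.8, -0.7, -3.0]
width: 0.152
grasp_force: 44.7
```

```bash
sed -i 's/def go(x,y,z,yaw,cur=None):/def go(x,y,z,yaw,flip=0):/; s/-np.pi\/2$/-np.pi\/2/; s/a2=a+d;/d+=flip*np.pi;a2=a+d;/' h.py
python3 - <<'E'
from h import *
go(.4612,.0758,.21,-.082,1)
E
```

```text
travel [ 0.264  -0.3754 -0.0055] rot [2.000e-04 6.000e-04 6.941e-01] j6 now 0.71 dyaw 4.103 t 26.7
```

Emit:
{"name": "play_rows", "arguments": {"targets": [{"travel": [0.06, -0.08, 0], "rotation": [0, 0, -0.045], "hand": 1}, {"travel": [0.12, -0.16, 0], "rotation": [0, 0, -0.09], "hand": 1}, {"travel": [0.18, -0.24, 0], "rotation": [0, 0, -0.135], "hand": 1}, {"travel": [0.23, -0.32, 0], "rotation": [0, 0, -0.18], "hand": 1}, {"travel": [0.26, -0.37, 0], "rotation": [0, 0, -0.225], "hand": 1}]}}

```text
clock: 27.2
eef_pos: [0.4617, 0.0737, 0.3627]
orientation: [-0.001, 0.815, 0.58, -0.001]
contact_force: [0.3, 0.8, -2.8]
width: 0.152
grasp_force: 44.7
```

Emit:
{"name": "play_rows", "arguments": {"targets": [{"travel": [0, 0, 0], "rotation": [0, 0, -0.04], "hand": 1}, {"travel": [0, 0, 0], "rotation": [0, 0, -0.08], "hand": 1}, {"travel": [0, 0, 0], "rotation": [0, 0, -0.08], "hand": 1}, {"travel": [0, 0, 0], "rotation": [0, 0, -0.08], "hand": 1}]}}

```text
clock: 27.6
eef_pos: [0.462, 0.0714, 0.3631]
orientation: [-0.0, 0.739, 0.673, -0.001]
contact_force: [0.4, -0.3, -3.3]
width: 0.153
grasp_force: 44.7
```

Run:
```python
from h import *
go(.4612,.0758,.0737,-.082)
```

```text
travel [ 0.0108 -0.0027  0.336 ] rot [-0.0004  0.0001 -0.0036] j6 now 0.15 dyaw 0.011 t 27.6
```

Emit:
{"name": "play_rows", "arguments": {"targets": [{"travel": [0.011, -0.003, 0.1], "rotation": [0, 0, -0.004], "hand": 1}, {"travel": [0.011, -0.003, 0.2], "rotation": [0, 0, -0.004], "hand": 1}, {"travel": [0.011, -0.003, 0.28], "rotation": [0, 0, -0.004], "hand": 1}, {"travel": [0.011, -0.003, 0.32], "rotation": [0, 0, -0.004], "hand": 1}, {"travel": [0.011, -0.003, 0.32], "rotation": [0, 0, -0.004], "hand": 1}]}}

```text
clock: 28.1
eef_pos: [0.4607, 0.0757, 0.2337]
orientation: [-0.001, 0.735, 0.678, -0.002]
contact_force: [0.1, 1.1, -2.0]
width: 0.151
grasp_force: 44.6
```

Emit:
{"name": "play_rows", "arguments": {"targets": [{"travel": [0, 0, 0], "rotation": [0, 0, 0], "hand": 1}, {"travel": [0, 0, 0.006], "rotation": [0, 0, 0], "hand": 1}, {"travel": [0, 0, 0.006], "rotation": [0, 0, 0], "hand": 1}]}}

```text
clock: 28.4
eef_pos: [0.4616, 0.076, 0.2341]
orientation: [0.0, 0.734, 0.679, 0.001]
contact_force: [0.2, 0.7, -2.8]
width: 0.153
grasp_force: 44.6
```

Run:
```python
from h import *
go(.4612,.0758,.0737,-.082)
```

```text
travel [-0.0005 -0.0009  0.0136] rot [ 0.0005 -0.0001  0.0014] j6 now 0.14 dyaw -0.004 t 28.4
```

Emit:
{"name": "play_rows", "arguments": {"targets": [{"travel": [0, -0.001, 0.007], "rotation": [0, 0, 0.001], "hand": 1}, {"travel": [0, -0.001, 0.012], "rotation": [0, 0, 0.001], "hand": 1}, {"travel": [0, -0.001, 0.012], "rotation": [0, 0, 0.001], "hand": 1}, {"travel": [0, -0.001, 0.012], "rotation": [0, 0, 0.001], "hand": 0}, {"travel": [0, -0.001, 0.012], "rotation": [0, 0, 0.001], "hand": 0}]}}

```text
clock: 28.9
eef_pos: [0.4611, 0.076, 0.2288]
orientation: [0.0, 0.735, 0.678, 0.0]
contact_force: [0.7, 0.3, 0.9]
width: 0.483
grasp_force: 0.0
```

Emit:
{"name": "play_rows", "arguments": {"targets": [{"travel": [0, 0, 0], "rotation": [0, 0, 0], "hand": 0}, {"travel": [0, 0, -0.06], "rotation": [0, 0, 0], "hand": 0}, {"travel": [0, 0, -0.18], "rotation": [0, 0, 0], "hand": -1}, {"travel": [0, 0, -0.3], "rotation": [0, 0, 0], "hand": -1}, {"travel": [0, 0, -0.4], "rotation": [0, 0, 0], "hand": -1}]}}

```text
clock: 29.4
eef_pos: [0.4608, 0.076, 0.3913]
orientation: [0.0, 0.735, 0.678, 0.001]
contact_force: [0.5, -0.2, 0.2]
width: 0.98
grasp_force: 0.0
```

Run:
```python
from h import *
fitall('wrist',.012)
go(.4687,-.4572,.25,-.06-np.pi/2)
```

```text
[ 0.5412  0.05   -0.0914] err 0.026 score 0.96 
[0.4605 0.0738 1.4912] err 0.024 score 0.95 
[ 0.5469  0.1175 -0.069 ] err 0.038 score 0.88 
travel [-1.3273  0.1256 -0.0358] rot [ 0.0011 -0.0014  0.4936] j6 now 0.14 dyaw -1.551 t 29.55
```

Emit:
{"name": "play_rows", "arguments": {"targets": [{"travel": [-0.1, 0.06, -0.09], "rotation": [0, 0, 0], "hand": -1}, {"travel": [-0.22, 0.06, -0.09], "rotation": [0, 0, 0.04], "hand": -1}, {"travel": [-0.34, 0.06, -0.09], "rotation": [0, 0, 0.08], "hand": -1}, {"travel": [-0.46, 0.06, -0.09], "rotation": [0, 0, 0.12], "hand": -1}, {"travel": [-0.58, 0.06, -0.09], "rotation": [0, 0, 0.16], "hand": -1}]}}

```text
clock: 30.05
eef_pos: [0.4656, -0.1591, 0.4232]
orientation: [-0.001, 0.882, 0.472, -0.001]
contact_force: [0.9, 0.6, 0.4]
width: 1.002
grasp_force: 0.0
```

Run:
```python
from h import *
go(.4687,-.4572,.25,-.06-np.pi/2)
```

```text
travel [-0.6158  0.4198  0.0448] rot [-0.0005  0.0004  0.3319] j6 now 0.16 dyaw -1.043 t 30.05
```

Emit:
{"name": "play_rows", "arguments": {"targets": [{"travel": [-0.616, 0.42, 0.045], "rotation": [0, 0, 0.332], "hand": -1}, {"travel": [-0.616, 0.42, 0.045], "rotation": [0, 0, 0.332], "hand": -1}, {"travel": [-0.616, 0.42, 0.045], "rotation": [0, 0, 0.332], "hand": -1}, {"travel": [-0.616, 0.42, 0.045], "rotation": [0, 0, 0.332], "hand": -1}, {"travel": [-0.616, 0.42, 0.045], "rotation": [0, 0, 0.332], "hand": -1}]}}

```text
clock: 30.55
eef_pos: [0.4697, -0.4088, 0.4075]
orientation: [-0.001, 0.993, 0.116, -0.001]
contact_force: [1.3, 0.3, -0.2]
width: 0.998
grasp_force: 0.0
```

Emit:
{"name": "play_rows", "arguments": {"targets": [{"travel": [0, 0, 0], "rotation": [0, 0, 0.047], "hand": -1}, {"travel": [0, 0, 0], "rotation": [0, 0, 0.094], "hand": -1}, {"travel": [0, 0, 0], "rotation": [0, 0, 0.094], "hand": -1}, {"travel": [0, 0, 0], "rotation": [0, 0, 0.094], "hand": -1}]}}

```text
clock: 30.95
eef_pos: [0.4702, -0.4065, 0.4084]
orientation: [-0.001, 1.0, -0.026, -0.001]
contact_force: [0.4, -0.3, 0.6]
width: 1.005
grasp_force: 0.0
```

Run:
```python
from h import *
go(.4687,-.4572,.0588,-.06-np.pi/2)
fitall('wrist')
```

```text
travel [0.0035 0.1272 0.4864] rot [-0.0004  0.0004  0.0023] j6 now 0.84 dyaw -0.007 t 30.95
[ 0.4691 -0.457  -0.0575] err 0.023 score 0.91
```

Emit:
{"name": "play_rows", "arguments": {"targets": [{"travel": [0.004, 0.1, 0.06], "rotation": [0, 0, 0.002], "hand": -1}, {"travel": [0.004, 0.127, 0.15], "rotation": [0, 0, 0.002], "hand": -1}, {"travel": [0.004, 0.127, 0.27], "rotation": [0, 0, 0.002], "hand": -1}, {"travel": [0.004, 0.127, 0.38], "rotation": [0, 0, 0.002], "hand": -1}, {"travel": [0.004, 0.127, 0.38], "rotation": [0, 0, 0.002], "hand": -1}]}}

```text
clock: 31.6
eef_pos: [0.4678, -0.4561, 0.2518]
orientation: [-0.004, 1.0, -0.031, -0.003]
contact_force: [0.6, 0.6, -0.3]
width: 0.998
grasp_force: 0.0
```

Emit:
{"name": "play_rows", "arguments": {"targets": [{"travel": [0, 0, 0], "rotation": [0, 0, 0], "hand": -1}, {"travel": [0, 0, 0.08], "rotation": [0, 0, 0], "hand": -1}, {"travel": [0, 0, 0.104], "rotation": [0, 0, 0], "hand": -1}, {"travel": [0, 0, 0.104], "rotation": [0, 0, 0], "hand": -1}]}}

```text
clock: 32.0
eef_pos: [0.4691, -0.4575, 0.2168]
orientation: [0.0, 1.0, -0.032, 0.0]
contact_force: [-0.3, -1.0, -1.1]
width: 1.001
grasp_force: 0.0
```

Run:
```python
from h import *
go(.4691,-.457,.0588,-.0585-np.pi/2)
```

```text
travel [-0.     -0.0014  0.0076] rot [ 0.     -0.     -0.0015] j6 now 0.79 dyaw 0.005 t 32.0
```

Emit:
{"name": "play_rows", "arguments": {"targets": [{"travel": [-0.004, -0.001, 0.003], "rotation": [0, 0, -0.001], "hand": -1}, {"travel": [-0.004, -0.001, 0.003], "rotation": [0, 0, -0.001], "hand": 1}, {"travel": [-0.004, -0.001, 0.003], "rotation": [0, 0, -0.001], "hand": 1}, {"travel": [-0.004, -0.001, 0.003], "rotation": [0, 0, -0.001], "hand": 1}, {"travel": [-0.004, -0.001, 0.003], "rotation": [0, 0, -0.001], "hand": 1}]}}

```text
clock: 32.5
eef_pos: [0.4674, -0.4571, 0.2151]
orientation: [0.0, 1.0, -0.03, 0.0]
contact_force: [-0.6, -0.9, -0.5]
width: 0.329
grasp_force: 0.0
```

Emit:
{"name": "play_rows", "arguments": {"targets": [{"travel": [0, 0, 0], "rotation": [0, 0, 0], "hand": 1}, {"travel": [0, 0, 0], "rotation": [0, 0, 0], "hand": 1}, {"travel": [0, 0, 0], "rotation": [0, 0, 0], "hand": 1}]}}

```text
clock: 32.8
eef_pos: [0.4674, -0.457, 0.2149]
orientation: [0.0, 1.0, -0.03, -0.0]
contact_force: [-0.1, 0.6, 2.2]
width: 0.152
grasp_force: 44.9
```

Emit:
{"name": "play_rows", "arguments": {"targets": [{"travel": [0, 0, -0.05], "rotation": [0, 0, 0], "hand": 1}, {"travel": [0, 0, -0.15], "rotation": [0, 0, 0], "hand": 1}, {"travel": [0, 0, -0.27], "rotation": [0, 0, 0], "hand": 1}, {"travel": [0, 0, -0.38], "rotation": [0, 0, 0], "hand": 1}, {"travel": [0, 0, -0.38], "rotation": [0, 0, 0], "hand": 1}]}}

```text
clock: 33.3
eef_pos: [0.4679, -0.4576, 0.3732]
orientation: [0.004, 1.0, -0.03, 0.003]
contact_force: [-0.2, -0.8, -3.3]
width: 0.154
grasp_force: 44.6
```

Emit:
{"name": "play_rows", "arguments": {"targets": [{"travel": [0, -0.1, 0], "rotation": [0, 0, -0.04], "hand": 1}, {"travel": [0, -0.22, 0], "rotation": [0, 0, -0.08], "hand": 1}, {"travel": [0, -0.34, 0], "rotation": [0, 0, -0.12], "hand": 1}, {"travel": [0, -0.46, 0], "rotation": [0, 0, -0.16], "hand": 1}, {"travel": [0, -0.57, 0], "rotation": [0, 0, -0.2], "hand": 1}]}}

```text
clock: 33.8
eef_pos: [0.4806, -0.2273, 0.3656]
orientation: [-0.001, 0.959, 0.283, -0.001]
contact_force: [0.5, 0.5, -2.0]
width: 0.155
grasp_force: 44.5
```

Run:
```python
from h import *
go(.469,.1735,.21,-.082)
```

```text
travel [ 0.5188 -0.8577  0.0027] rot [-0.0006 -0.     -0.2915] j6 now 0.47 dyaw 0.916 t 33.8
```

Emit:
{"name": "play_rows", "arguments": {"targets": [{"travel": [0.06, -0.1, 0], "rotation": [0, 0, -0.04], "hand": 1}, {"travel": [0.12, -0.2, 0], "rotation": [0, 0, -0.08], "hand": 1}, {"travel": [0.18, -0.3, 0], "rotation": [0, 0, -0.12], "hand": 1}, {"travel": [0.24, -0.4, 0], "rotation": [0, 0, -0.16], "hand": 1}, {"travel": [0.3, -0.5, 0], "rotation": [0, 0, -0.2], "hand": 1}]}}

```text
clock: 34.3
eef_pos: [0.474, 0.0055, 0.3659]
orientation: [-0.0, 0.825, 0.565, -0.001]
contact_force: [1.4, -0.7, -2.9]
width: 0.151
grasp_force: 44.5
```

Run:
```python
from h import *
go(.469,.1735,.21,-.082)
```

```text
travel [ 0.387  -0.1634  0.0023] rot [-0.0004  0.0001 -0.0916] j6 now 0.28 dyaw 0.288 t 34.3
```

Emit:
{"name": "play_rows", "arguments": {"targets": [{"travel": [0.1, -0.04, 0], "rotation": [0, 0, -0.03], "hand": 1}, {"travel": [0.21, -0.09, 0], "rotation": [0, 0, -0.06], "hand": 1}, {"travel": [0.31, -0.13, 0], "rotation": [0, 0, -0.09], "hand": 1}, {"travel": [0.38, -0.16, 0], "rotation": [0, 0, -0.092], "hand": 1}, {"travel": [0.38, -0.16, 0], "rotation": [0, 0, -0.092], "hand": 1}]}}

```text
clock: 34.8
eef_pos: [0.4701, 0.1715, 0.3657]
orientation: [-0.001, 0.735, 0.678, -0.0]
contact_force: [-0.8, -1.5, -3.1]
width: 0.15
grasp_force: 44.5
```

Emit:
{"name": "play_rows", "arguments": {"targets": [{"travel": [0, 0, 0], "rotation": [0, 0, 0], "hand": 1}, {"travel": [0, 0, 0], "rotation": [0, 0, 0], "hand": 1}]}}

```text
clock: 35.0
eef_pos: [0.4707, 0.1679, 0.3662]
orientation: [-0.0, 0.737, 0.676, -0.001]
contact_force: [-0.6, 0.3, -2.4]
width: 0.152
grasp_force: 44.5
```

Run:
```python
from h import *
go(.469,.1735,.0724,-.082)
```

```text
travel [ 0.0137 -0.0051  0.347 ] rot [-0.0003  0.0002 -0.0014] j6 now 0.34 dyaw 0.004 t 35.0
```

Emit:
{"name": "play_rows", "arguments": {"targets": [{"travel": [0.014, -0.005, 0.1], "rotation": [0, 0, -0.001], "hand": 1}, {"travel": [0.014, -0.005, 0.2], "rotation": [0, 0, -0.001], "hand": 1}, {"travel": [0.014, -0.005, 0.29], "rotation": [0, 0, -0.001], "hand": 1}, {"travel": [0.014, -0.005, 0.33], "rotation": [0, 0, -0.001], "hand": 1}, {"travel": [0.014, -0.005, 0.33], "rotation": [0, 0, -0.001], "hand": 1}]}}

```text
clock: 35.5
eef_pos: [0.4688, 0.1732, 0.2326]
orientation: [-0.001, 0.736, 0.677, -0.002]
contact_force: [-0.5, -0.7, -2.1]
width: 0.147
grasp_force: 44.5
```

Emit:
{"name": "play_rows", "arguments": {"targets": [{"travel": [0, 0, 0], "rotation": [0, 0, 0], "hand": 1}, {"travel": [0, 0, 0.006], "rotation": [0, 0, 0], "hand": 1}, {"travel": [0, 0, 0.006], "rotation": [0, 0, 0], "hand": 1}]}}

```text
clock: 35.8
eef_pos: [0.4695, 0.1742, 0.2332]
orientation: [0.0, 0.736, 0.677, 0.001]
contact_force: [0.2, 0.4, -2.2]
width: 0.15
grasp_force: 44.5
```

Run:
```python
from h import *
go(.469,.1735,.0724,-.082);print(env.get_state()['contact_force'])
```

```text
travel [-0.0019 -0.0012  0.0145] rot [ 0.0005 -0.0002 -0.0002] j6 now 0.35 dyaw 0.001 t 35.8
[ 0.19727576  0.40073759 -2.17007314]
```

Emit:
{"name": "play_rows", "arguments": {"targets": [{"travel": [-0.002, -0.001, 0.008], "rotation": [0, 0, 0], "hand": 1}, {"travel": [-0.002, -0.001, 0.013], "rotation": [0, 0, 0], "hand": 1}, {"travel": [-0.002, -0.001, 0.013], "rotation": [0, 0, 0], "hand": 1}, {"travel": [-0.002, -0.001, 0.013], "rotation": [0, 0, 0], "hand": 0}, {"travel": [-0.002, -0.001, 0.013], "rotation": [0, 0, 0], "hand": 0}]}}

```text
clock: 36.3
eef_pos: [0.4689, 0.1737, 0.2274]
orientation: [0.0, 0.736, 0.677, 0.0]
contact_force: [0.1, 0.8, 0.2]
width: 0.484
grasp_force: 0.0
```

Emit:
{"name": "play_rows", "arguments": {"targets": [{"travel": [0, 0, 0], "rotation": [0, 0, 0], "hand": 0}, {"travel": [0, 0, -0.06], "rotation": [0, 0, 0], "hand": 0}, {"travel": [0, 0, -0.18], "rotation": [0, 0, 0], "hand": -1}, {"travel": [-0.06, 0, -0.3], "rotation": [0, 0, 0], "hand": -1}, {"travel": [-0.13, 0, -0.42], "rotation": [0, 0, 0], "hand": -1}]}}

```text
clock: 36.8
eef_pos: [0.4645, 0.1262, 0.3892]
orientation: [0.0, 0.735, 0.678, 0.0]
contact_force: [1.3, 0.3, 0.4]
width: 0.978
grasp_force: 0.0
```

Emit:
{"name": "play_rows", "arguments": {"targets": [{"travel": [0, 0, -0.1], "rotation": [0, 0, 0], "hand": -1}, {"travel": [0, 0, -0.1], "rotation": [0, 0, 0], "hand": -1}, {"travel": [0, 0, -0.1], "rotation": [0, 0, 0], "hand": -1}]}}

```text
clock: 37.1
eef_pos: [0.4647, 0.1264, 0.4275]
orientation: [0.0, 0.736, 0.677, 0.001]
contact_force: [-0.4, 0.8, -0.9]
width: 1.002
grasp_force: 0.0
```

```bash
cat > chk.py <<'E'
from h import *
import sys
from scipy.optimize import least_squares
RS=np.array([(0,-49,66,96),(0,49,66,96)]+[(83,k*68,96,66) for k in(-1,0,1)])/1000
res=fitall('wrist',.012)
im=snap('wrist',sys.argv[1]);g=cv2.cvtColor(im,cv2.COLOR_RGB2GRAY)
bh=cv2.morphologyEx(g,cv2.MORPH_BLACKHAT,np.ones((9,9)))
# dark lines within 6 mm of the predicted outlines, away from the cases
blk=np.zeros_like(g)
for q in res:
    for h in sil('wrist',q,.012): cv2.fillConvexPoly(blk,h.astype(np.int32),1)
blk=cv2.dilate(blk,np.ones((5,5)))
v,u=np.nonzero((bh>22)&(blk==0));P=onz('wrist',np.c_[u,v],.012)[:,:2]
def dist(p,P):
    x0,y0,a,t=p;c,n=np.cos(a),np.sin(a);L=(P-[x0,y0])@np.array([[c,-n],[n,c]]);D=[]
    for cx,cy,w,h in RS:
        q=np.abs(L-[cx,cy])-[(w-t)/2,(h-t)/2];D.append(np.abs(np.where((q>0).any(1),np.hypot(*np.maximum(q,0).T),q.max(1))))
    return np.min(D,0)
p0=np.array([.4655,.1243,-.0817,.002]);P=P[dist(p0,P)<.005]
b=least_squares(dist,p0,args=(P,),loss='soft_l1',f_scale=.001,x_scale=[.01,.01,.02,.002],diff_step=1e-4)
p=b.x;print('outline',p.round(4),len(P),np.median(dist(p,P)))
c,n=np.cos(p[2]),np.sin(p[2])
for i,(cx,cy,w,h) in enumerate(RS):
    C=p[:2]+[c*cx-n*cy,n*cx+c*cy]
    for q in res:
        d=q[:2]-C
        if np.hypot(*d)<.03: print('place',i,'err mm along shield x,y',(1000*np.array([d[0]*c+d[1]*n,-d[0]*n+d[1]*c])).round(1),'yaw',round(float((q[2]-p[2]-(np.pi/2 if i<2 else 0)+1.57)%np.pi-1.57),3))
big=im[:,:,::-1].copy()
for cx,cy,w,h in RS:
    C=p[:2]+[c*cx-n*cy,n*cx+c*cy]
    for hh in sil('wrist',[*C,p[2]+(np.pi/2 if h>w else 0)],.012): cv2.polylines(big,[np.round(hh*16).astype(np.int32)],True,(0,255,0),1,cv2.LINE_8,4)
x,y=proj('wrist',[[.51,.12,.03]])[0].astype(int);x0,y0=max(x-130,0),max(y-110,0)
cv2.imwrite('pics/o_'+sys.argv[1],cv2.resize(big[y0:y0+200,x0:x0+260],None,fx=3,fy=3,interpolation=cv2.INTER_CUBIC))
E
python3 chk.py w7.png
```

```text
[ 0.5413  0.0491 -0.0747] err 0.086 score 0.83 
[0.4689 0.1739 1.4889] err 0.021 score 0.69 
[0.4604 0.0736 1.4874] err 0.05 score 0.62 
[ 0.5475  0.118  -0.0833] err 0.035 score 0.57 
outline [ 0.465   0.1245 -0.0804  0.0021] 758 0.0006187008417777307
place 0 err mm along shield x,y [-0.5 -2.1] yaw -0.003
place 1 err mm along shield x,y [-0.1  0.5] yaw -0.001
place 2 err mm along shield x,y [-0.9 -1.1] yaw 0.006
place 3 err mm along shield x,y [-0.2  0.1] yaw -0.003
```

View pics/o_w7.png

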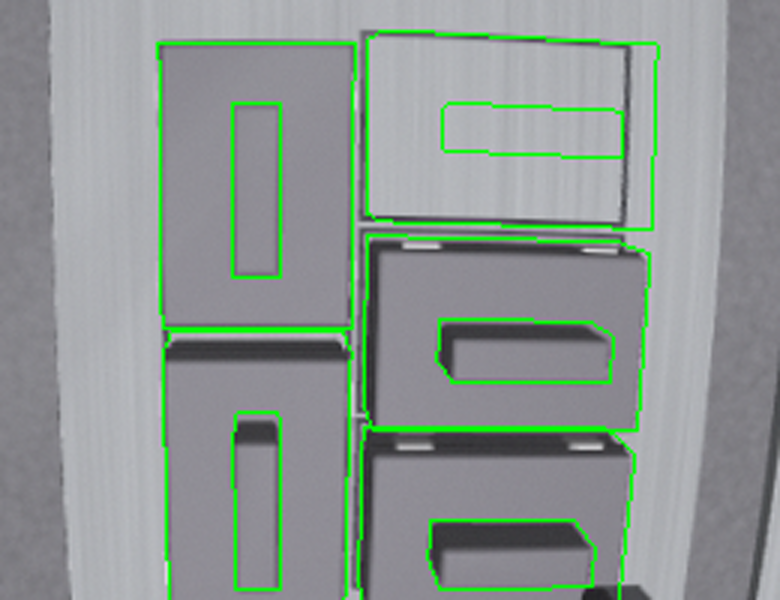

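The overlay matches all four cases. Place 0's case is 2 mm off along its long way, close to the 3 mm limit, so I'll nudge it by that amount.

Run:
```python
from h import *
go(.4609,.0745,.0745,-.0815)
```

```text
travel [-0.1301  0.0023  0.4909] rot [-0.0008  0.0002 -0.0002] j6 now 0.25 dyaw 0.001 t 37.3
```

Emit:
{"name": "play_rows", "arguments": {"targets": [{"travel": [-0.09, 0.002, 0.05], "rotation": [0, 0, 0], "hand": 0}, {"travel": [-0.13, 0.002, 0.14], "rotation": [0, 0, 0], "hand": 0}, {"travel": [-0.13, 0.002, 0.26], "rotation": [0, 0, 0], "hand": 0}, {"travel": [-0.13, 0.002, 0.37], "rotation": [0, 0, 0], "hand": 0}, {"travel": [-0.13, 0.002, 0.37], "rotation": [0, 0, 0], "hand": 0}]}}

```text
clock: 37.8
eef_pos: [0.4597, 0.0744, 0.2743]
orientation: [-0.003, 0.736, 0.677, -0.004]
contact_force: [-0.1, 0.4, 0.4]
width: 0.5
grasp_force: 0.0
```

Emit:
{"name": "play_rows", "arguments": {"targets": [{"travel": [0, 0, 0], "rotation": [0, 0, 0], "hand": 0}, {"travel": [0, 0, 0.07], "rotation": [0, 0, 0], "hand": 0}, {"travel": [0, 0, 0.115], "rotation": [0, 0, 0], "hand": 0}, {"travel": [0, 0, 0.115], "rotation": [0, 0, 0], "hand": 0}, {"travel": [0, 0, 0.115], "rotation": [0, 0, 0], "hand": 0}]}}

```text
clock: 38.3
eef_pos: [0.4621, 0.0747, 0.2351]
orientation: [0.001, 0.736, 0.677, 0.001]
contact_force: [0.8, -0.2, -0.5]
width: 0.497
grasp_force: 0.0
```

Emit:
{"name": "play_rows", "arguments": {"targets": [{"travel": [0, 0, 0], "rotation": [0, 0, 0], "hand": 1}, {"travel": [0, 0, 0], "rotation": [0, 0, 0], "hand": 1}, {"travel": [0, 0, 0], "rotation": [0, 0, 0], "hand": 1}, {"travel": [0, 0, 0], "rotation": [0, 0, 0], "hand": 1}, {"travel": [0, 0, 0], "rotation": [0, 0, 0], "hand": 1}]}}

```text
clock: 38.8
eef_pos: [0.4616, 0.0746, 0.2342]
orientation: [0.0, 0.736, 0.677, 0.0]
contact_force: [-3.0, 1.0, 10.6]
width: 0.147
grasp_force: 45.8
```

Emit:
{"name": "play_rows", "arguments": {"targets": [{"travel": [0, 0, -0.008], "rotation": [0, 0, 0], "hand": 1}, {"travel": [0, 0, -0.008], "rotation": [0, 0, 0], "hand": 1}, {"travel": [0.005, 0, -0.008], "rotation": [0, 0, 0], "hand": 1}, {"travel": [0.005, 0, -0.008], "rotation": [0, 0, 0], "hand": 1}]}}

```text
clock: 39.2
eef_pos: [0.4615, 0.0767, 0.2363]
orientation: [-0.0, 0.736, 0.677, -0.0]
contact_force: [0.3, -0.6, -2.5]
width: 0.146
grasp_force: 44.2
```

Emit:
{"name": "play_rows", "arguments": {"targets": [{"travel": [0, 0, 0.003], "rotation": [0, 0, 0], "hand": 1}, {"travel": [0, 0, 0.003], "rotation": [0, 0, 0], "hand": 1}]}}

```text
clock: 39.4
eef_pos: [0.4615, 0.0765, 0.2349]
orientation: [-0.0, 0.736, 0.677, -0.0]
contact_force: [0.1, 0.0, -3.1]
width: 0.149
grasp_force: 44.2
```

Emit:
{"name": "play_rows", "arguments": {"targets": [{"travel": [0, -0.001, 0.0025], "rotation": [0, 0, 0], "hand": 1}, {"travel": [0, -0.001, 0.0025], "rotation": [0, 0, 0], "hand": 0}, {"travel": [0, -0.001, 0.0025], "rotation": [0, 0, 0], "hand": 0}, {"travel": [0, -0.001, 0.0025], "rotation": [0, 0, 0], "hand": 0}, {"travel": [0, -0.001, -0.05], "rotation": [0, 0, 0], "hand": 0}]}}

```text
clock: 39.9
eef_pos: [0.4606, 0.0764, 0.2538]
orientation: [-0.001, 0.736, 0.677, -0.001]
contact_force: [0.5, -0.3, 0.6]
width: 0.499
grasp_force: 0.0
```

Emit:
{"name": "play_rows", "arguments": {"targets": [{"travel": [0, 0, -0.1], "rotation": [0, 0, 0], "hand": -1}, {"travel": [0.0, 0, -0.2], "rotation": [0, 0, 0], "hand": -1}, {"travel": [0.05, 0, -0.32], "rotation": [0, 0, 0], "hand": -1}, {"travel": [0.05, 0, -0.44], "rotation": [0, 0, 0], "hand": -1}, {"travel": [0.05, 0, -0.44], "rotation": [0, 0, 0], "hand": -1}]}}

```text
clock: 40.4
eef_pos: [0.4634, 0.0969, 0.4373]
orientation: [0.003, 0.735, 0.678, 0.004]
contact_force: [0.7, -0.6, -1.3]
width: 1.006
grasp_force: 0.0
```

Emit:
{"name": "play_rows", "arguments": {"targets": [{"travel": [0, 0, 0], "rotation": [0, 0, 0], "hand": -1}, {"travel": [0, 0, 0], "rotation": [0, 0, 0], "hand": -1}]}}

```text
clock: 40.6
eef_pos: [0.4626, 0.0964, 0.4302]
orientation: [-0.0, 0.736, 0.677, -0.001]
contact_force: [0.8, 0.6, 0.8]
width: 0.996
grasp_force: 0.0
```

```bash
python3 chk.py w8.png;python3 - <<'E'
from h import *
for s,p in marks('wrist','cover_handle'): print(s,onz('wrist',p,.127))
go(.6567,.1120,.23,-.08)
E
```

```text
[ 0.5472  0.1176 -0.0825] err 0.043 score 0.94 
[ 0.5571 -0.0495 -1.6681] err 1.0 score 0.9 
[0.4689 0.1735 1.4888] err 0.024 score 0.89 
[ 0.542   0.0504 -0.0721] err 0.045 score 0.86 
[0.4607 0.0768 1.4926] err 0.029 score 0.81 
outline [ 0.465   0.1246 -0.0803  0.0019] 818 0.0006270968368183097
place 0 err mm along shield x,y [-0.5  1. ] yaw 0.002
place 1 err mm along shield x,y [-0.  0.] yaw -0.002
place 2 err mm along shield x,y [-0.3  0.2] yaw 0.008
place 3 err mm along shield x,y [-0.6 -0.3] yaw -0.002
0.9 [[0.65426944 0.11088348 0.127     ]]
0.31 [[0.52457001 0.12898961 0.127     ]]
travel [0.079  0.4799 0.1128] rot [-0.0005  0.0001 -0.0008] j6 now 0.19 dyaw 0.003 t 40.85
```

Emit:
{"name": "play_rows", "arguments": {"targets": [{"travel": [0.02, 0.12, 0.02], "rotation": [0, 0, 0], "hand": -1}, {"travel": [0.04, 0.24, 0.05], "rotation": [0, 0, 0], "hand": -1}, {"travel": [0.06, 0.36, 0.08], "rotation": [0, 0, 0], "hand": -1}, {"travel": [0.078, 0.46, 0.11], "rotation": [0, 0, 0], "hand": -1}, {"travel": [0.078, 0.477, 0.113], "rotation": [0, 0, 0], "hand": -1}]}}

```text
clock: 41.35
eef_pos: [0.6581, 0.1119, 0.3822]
orientation: [-0.001, 0.736, 0.677, -0.001]
contact_force: [-0.6, -0.9, 0.1]
width: 1.001
grasp_force: 0.0
```

Emit:
{"name": "play_rows", "arguments": {"targets": [{"travel": [0, 0, 0], "rotation": [0, 0, 0], "hand": -1}, {"travel": [0, 0, 0], "rotation": [0, 0, 0], "hand": -1}]}}

```text
clock: 41.55
eef_pos: [0.6549, 0.1118, 0.3861]
orientation: [-0.0, 0.736, 0.677, -0.0]
contact_force: [0.1, 0.2, -0.0]
width: 0.996
grasp_force: 0.0
```

Run:
```python
from h import *
go(.6556,.1117,.1195,-.081)
```

```text
travel [-0.      0.0019  0.2789] rot [-0.0002  0.     -0.0005] j6 now 0.18 dyaw 0.002 t 41.55
```

Emit:
{"name": "play_rows", "arguments": {"targets": [{"travel": [0, 0.002, 0.1], "rotation": [0, 0, 0], "hand": -1}, {"travel": [0, 0.002, 0.2], "rotation": [0, 0, 0], "hand": -1}, {"travel": [0, 0.002, 0.26], "rotation": [0, 0, 0], "hand": -1}, {"travel": [0, 0.002, 0.276], "rotation": [0, 0, 0], "hand": -1}, {"travel": [0, 0.002, 0.276], "rotation": [0, 0, 0], "hand": -1}]}}

```text
clock: 42.05
eef_pos: [0.6559, 0.1118, 0.2762]
orientation: [-0.0, 0.736, 0.677, -0.0]
contact_force: [0.2, 0.2, 0.8]
width: 1.002
grasp_force: 0.0
```

Emit:
{"name": "play_rows", "arguments": {"targets": [{"travel": [0, 0, 0], "rotation": [0, 0, 0], "hand": 1}, {"travel": [0, 0, 0], "rotation": [0, 0, 0], "hand": 1}, {"travel": [0, 0, 0], "rotation": [0, 0, 0], "hand": 1}, {"travel": [0, 0, 0], "rotation": [0, 0, 0], "hand": 1}, {"travel": [0, 0, 0], "rotation": [0, 0, 0], "hand": 1}], "grip_force": 30}}

```text
clock: 42.55
eef_pos: [0.6547, 0.1121, 0.2763]
orientation: [-0.003, 0.736, 0.677, -0.003]
contact_force: [-4.3, -0.7, 5.4]
width: 0.182
grasp_force: 29.7
```

Emit:
{"name": "play_rows", "arguments": {"targets": [{"travel": [0, 0, 0], "rotation": [0, 0, 0], "hand": 1}, {"travel": [0, 0, 0], "rotation": [0, 0, 0], "hand": 1}]}}

```text
clock: 42.75
eef_pos: [0.6547, 0.1121, 0.2762]
orientation: [-0.002, 0.736, 0.677, -0.003]
contact_force: [-21.9, 0.2, 17.7]
width: 0.18
grasp_force: 31.8
```

Emit:
{"name": "play_rows", "arguments": {"targets": [{"travel": [0, -0.03, -0.003], "rotation": [0, 0, 0], "hand": 1}, {"travel": [0, -0.08, -0.003], "rotation": [0, 0, 0], "hand": 1}, {"travel": [0, -0.14, -0.003], "rotation": [0, 0, 0], "hand": 1}, {"travel": [0, -0.2, -0.003], "rotation": [0, 0, 0], "hand": 1}, {"travel": [0, -0.26, -0.003], "rotation": [0, 0, 0], "hand": 1}]}}

```text
clock: 43.25
eef_pos: [0.5518, 0.1203, 0.2763]
orientation: [0.0, 0.736, 0.677, -0.0]
contact_force: [5.0, 0.9, -6.7]
width: 0.182
grasp_force: 32.0
```

Emit:
{"name": "play_rows", "arguments": {"targets": [{"travel": [0, -0.06, 0], "rotation": [0, 0, 0], "hand": 1}, {"travel": [0, -0.12, 0], "rotation": [0, 0, 0], "hand": 1}, {"travel": [0, -0.18, 0], "rotation": [0, 0, 0], "hand": 1}, {"travel": [0, -0.23, 0], "rotation": [0, 0, 0], "hand": 1}, {"travel": [0, -0.26, 0], "rotation": [0, 0, 0], "hand": 1}]}}

```text
clock: 43.75
eef_pos: [0.4477, 0.1288, 0.2763]
orientation: [-0.0, 0.736, 0.677, -0.001]
contact_force: [3.7, -1.1, -12.7]
width: 0.177
grasp_force: 31.2
```

Emit:
{"name": "play_rows", "arguments": {"targets": [{"travel": [0, -0.02, 0], "rotation": [0, 0, 0], "hand": 1}, {"travel": [0, -0.04, 0], "rotation": [0, 0, 0], "hand": 1}, {"travel": [0, -0.05, 0], "rotation": [0, 0, 0], "hand": 1}, {"travel": [0, -0.05, 0], "rotation": [0, 0, 0], "hand": 1}]}}

```text
clock: 44.15
eef_pos: [0.4285, 0.1304, 0.2763]
orientation: [-0.001, 0.736, 0.677, -0.001]
contact_force: [-1.8, -3.8, -14.5]
width: 0.176
grasp_force: 30.9
```

Emit:
{"name": "play_rows", "arguments": {"targets": [{"travel": [0, -0.006, 0.003], "rotation": [0, 0, 0], "hand": 1}, {"travel": [0, -0.01, 0.003], "rotation": [0, 0, 0], "hand": 1}, {"travel": [0, -0.014, 0.003], "rotation": [0, 0, 0], "hand": 1}, {"travel": [0, -0.014, 0.003], "rotation": [0, 0, 0], "hand": 1}]}}

```text
clock: 44.55
eef_pos: [0.4242, 0.1307, 0.2763]
orientation: [0.001, 0.736, 0.677, 0.0]
contact_force: [-0.3, -8.8, -2.4]
width: 0.178
grasp_force: 32.7
```

Emit:
{"name": "play_rows", "arguments": {"targets": [{"travel": [0, -0.005, 0], "rotation": [0, 0, 0], "hand": 1}, {"travel": [0, -0.01, 0], "rotation": [0, 0, 0], "hand": 1}, {"travel": [0, -0.01, 0], "rotation": [0, 0, 0], "hand": 1}]}}

```text
clock: 44.85
eef_pos: [0.4224, 0.1308, 0.2765]
orientation: [0.003, 0.735, 0.678, 0.004]
contact_force: [21.1, -13.4, -22.0]
width: 0.182
grasp_force: 30.7
```

Emit:
{"name": "play_rows", "arguments": {"targets": [{"travel": [0, 0.002, 0.003], "rotation": [0, 0, 0], "hand": 1}, {"travel": [0, 0.002, 0.003], "rotation": [0, 0, 0], "hand": -1}, {"travel": [0, 0.002, 0.003], "rotation": [0, 0, 0], "hand": -1}, {"travel": [0, 0.002, 0.003], "rotation": [0, 0, 0], "hand": -1}, {"travel": [0, 0.002, 0.003], "rotation": [0, 0, 0], "hand": -1}]}}

```text
clock: 45.35
eef_pos: [0.4204, 0.1314, 0.2745]
orientation: [0.0, 0.736, 0.677, 0.0]
contact_force: [-0.4, -0.2, -0.3]
width: 0.854
grasp_force: 0.0
```

Emit:
{"name": "play_rows", "arguments": {"targets": [{"travel": [0, 0, -0.1], "rotation": [0, 0, 0], "hand": -1}, {"travel": [0, 0, -0.22], "rotation": [0, 0, 0], "hand": -1}, {"travel": [0, 0, -0.34], "rotation": [0, 0, 0], "hand": -1}, {"travel": [0, 0, -0.46], "rotation": [0, 0, 0], "hand": -1}, {"travel": [0, 0, -0.46], "rotation": [0, 0, 0], "hand": -1}]}}

```text
clock: 45.85
eef_pos: [0.4208, 0.1315, 0.4643]
orientation: [0.003, 0.736, 0.677, 0.004]
contact_force: [0.9, 0.7, -0.9]
width: 0.999
grasp_force: 0.0
```

Emit:
{"name": "play_rows", "arguments": {"targets": [{"travel": [0, 0, 0], "rotation": [0, 0, 0], "hand": -1}, {"travel": [0, 0, 0], "rotation": [0, 0, 0], "hand": -1}]}}

```text
clock: 46.05
eef_pos: [0.4201, 0.1313, 0.4572]
orientation: [-0.001, 0.736, 0.677, -0.001]
contact_force: [-0.3, -0.6, -0.3]
width: 0.999
grasp_force: 0.0
```

```bash
python3 chk.py w9.png
python3 - <<'E'
from h import *
for s,p in marks('wrist','cover_handle'): print(s,onz('wrist',p,.127))
E
```

```text
[ 0.5445 -0.06   -0.5228] err 1.0 score 0.84 
outline [ 0.466   0.1237 -0.0703  0.0029] 1474 0.0010225540055614143
0.69 [[0.42537894 0.12896569 0.127     ]]
```

View pics/w9.png

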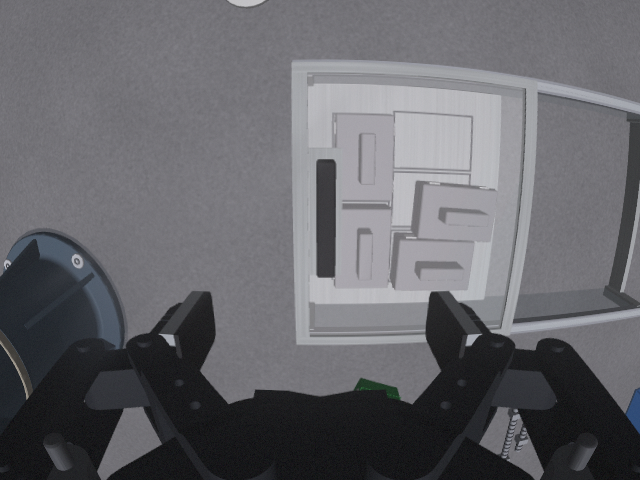

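The view shows the middle back case was knocked about 2 cm back and turned, at (455,210). I'll reopen the cover, fix that case and shut the cover again.

Run:
```python
from h import *
go(.4225,.131,.121,-.081)
```

```text
travel [-0.      0.0061  0.454 ] rot [-0.0005  0.0001 -0.0005] j6 now 0.28 dyaw 0.001 t 46.3
```

Emit:
{"name": "play_rows", "arguments": {"targets": [{"travel": [0, 0.006, 0.12], "rotation": [0, 0, 0], "hand": -1}, {"travel": [0, 0.006, 0.24], "rotation": [0, 0, 0], "hand": -1}, {"travel": [0, 0.006, 0.36], "rotation": [0, 0, 0], "hand": -1}, {"travel": [0, 0.006, 0.44], "rotation": [0, 0, 0], "hand": -1}, {"travel": [0, 0.006, 0.453], "rotation": [0, 0, 0], "hand": -1}]}}

```text
clock: 46.8
eef_pos: [0.4217, 0.1308, 0.274]
orientation: [-0.002, 0.736, 0.677, -0.003]
contact_force: [-0.6, -0.2, 0.3]
width: 0.999
grasp_force: 0.0
```

Emit:
{"name": "play_rows", "arguments": {"targets": [{"travel": [0, 0, 0], "rotation": [0, 0, 0], "hand": 1}, {"travel": [0, 0, 0], "rotation": [0, 0, 0], "hand": 1}, {"travel": [0, 0, 0], "rotation": [0, 0, 0], "hand": 1}, {"travel": [0, 0, 0], "rotation": [0, 0, 0], "hand": 1}, {"travel": [0, 0, 0], "rotation": [0, 0, 0], "hand": 1}]}}

```text
clock: 47.3
eef_pos: [0.4235, 0.1311, 0.2783]
orientation: [0.001, 0.736, 0.677, 0.002]
contact_force: [-5.8, -4.0, 1.5]
width: 0.183
grasp_force: 36.2
```

Emit:
{"name": "play_rows", "arguments": {"targets": [{"travel": [0, 0, 0], "rotation": [0, 0, 0], "hand": 1}, {"travel": [0, 0, 0], "rotation": [0, 0, 0], "hand": 1}]}}

```text
clock: 47.5
eef_pos: [0.4235, 0.1311, 0.2782]
orientation: [0.001, 0.736, 0.677, 0.001]
contact_force: [5.0, -2.7, 8.3]
width: 0.178
grasp_force: 36.7
```

Emit:
{"name": "play_rows", "arguments": {"targets": [{"travel": [0, 0.03, -0.003], "rotation": [0, 0, 0], "hand": 1}, {"travel": [0, 0.08, -0.003], "rotation": [0, 0, 0], "hand": 1}, {"travel": [0, 0.14, -0.003], "rotation": [0, 0, 0], "hand": 1}, {"travel": [0, 0.2, -0.003], "rotation": [0, 0, 0], "hand": 1}, {"travel": [0, 0.26, -0.003], "rotation": [0, 0, 0], "hand": 1}]}}

```text
clock: 48.0
eef_pos: [0.527, 0.1227, 0.2783]
orientation: [-0.001, 0.736, 0.677, -0.001]
contact_force: [-3.6, 5.7, 3.2]
width: 0.179
grasp_force: 36.0
```

Emit:
{"name": "play_rows", "arguments": {"targets": [{"travel": [0, 0.06, 0], "rotation": [0, 0, 0], "hand": 1}, {"travel": [0, 0.12, 0], "rotation": [0, 0, 0], "hand": 1}, {"travel": [0, 0.18, 0], "rotation": [0, 0, 0], "hand": 1}, {"travel": [0, 0.24, 0], "rotation": [0, 0, 0], "hand": 1}, {"travel": [0, 0.29, 0], "rotation": [0, 0, 0], "hand": 1}]}}

```text
clock: 48.5
eef_pos: [0.6429, 0.1132, 0.2783]
orientation: [-0.001, 0.736, 0.677, -0.0]
contact_force: [-2.8, 3.5, 3.2]
width: 0.179
grasp_force: 36.1
```

Emit:
{"name": "play_rows", "arguments": {"targets": [{"travel": [0, 0.015, 0], "rotation": [0, 0, 0], "hand": 1}, {"travel": [0, 0.026, 0], "rotation": [0, 0, 0], "hand": 1}, {"travel": [0, 0.026, 0], "rotation": [0, 0, 0], "hand": 1}]}}

```text
clock: 48.8
eef_pos: [0.6525, 0.1124, 0.2783]
orientation: [-0.0, 0.736, 0.677, 0.0]
contact_force: [2.3, 4.9, -0.8]
width: 0.178
grasp_force: 35.6
```

Emit:
{"name": "play_rows", "arguments": {"targets": [{"travel": [0, 0.006, 0], "rotation": [0, 0, 0], "hand": 1}, {"travel": [0, 0.008, 0], "rotation": [0, 0, 0], "hand": 1}, {"travel": [0, 0.008, 0], "rotation": [0, 0, 0], "hand": -1}, {"travel": [0, 0.008, 0], "rotation": [0, 0, 0], "hand": -1}, {"travel": [0, 0.008, 0], "rotation": [0, 0, 0], "hand": -1}]}}

```text
clock: 49.3
eef_pos: [0.6555, 0.1116, 0.2784]
orientation: [0.0, 0.736, 0.677, -0.0]
contact_force: [0.6, 0.5, -0.3]
width: 0.682
grasp_force: 0.0
```

Emit:
{"name": "play_rows", "arguments": {"targets": [{"travel": [0, 0, 0], "rotation": [0, 0, 0], "hand": -1}, {"travel": [0, 0, -0.11], "rotation": [0, 0, 0], "hand": -1}, {"travel": [0, 0, -0.22], "rotation": [0, 0, 0], "hand": -1}, {"travel": [0, -0.06, -0.32], "rotation": [0, 0, 0], "hand": -1}, {"travel": [0, -0.16, -0.38], "rotation": [0, 0, 0], "hand": -1}]}}

```text
clock: 49.8
eef_pos: [0.592, 0.1168, 0.4333]
orientation: [0.001, 0.736, 0.677, 0.002]
contact_force: [0.4, 0.5, 1.2]
width: 1.001
grasp_force: 0.0
```

Emit:
{"name": "play_rows", "arguments": {"targets": [{"travel": [0, -0.12, 0], "rotation": [0, 0, 0], "hand": -1}, {"travel": [0, -0.24, 0], "rotation": [0, 0, 0], "hand": -1}, {"travel": [0, -0.31, 0], "rotation": [0, 0, 0], "hand": -1}, {"travel": [0, -0.31, 0], "rotation": [0, 0, 0], "hand": -1}, {"travel": [0, -0.31, 0], "rotation": [0, 0, 0], "hand": -1}]}}

```text
clock: 50.3
eef_pos: [0.4682, 0.1273, 0.4309]
orientation: [0.0, 0.736, 0.677, 0.001]
contact_force: [0.2, 0.3, 0.1]
width: 1.001
grasp_force: 0.0
```

```bash
python3 chk.py w10.png
```

```text
[ 0.5691  0.1074 -0.1346] err 0.041 score 0.94 
[0.4688 0.1738 1.499 ] err 0.027 score 0.86 
[ 0.5415  0.0486 -0.1446] err 0.111 score 0.85 
[0.4607 0.0751 1.49  ] err 0.058 score 0.7 
outline [ 0.4651  0.1245 -0.0802  0.002 ] 1265 0.0007257238123256765
place 0 err mm along shield x,y [-0.4 -0.6] yaw -0.001
place 1 err mm along shield x,y [-0.2  0.4] yaw 0.008
place 2 err mm along shield x,y [-0.7 -1.6] yaw -0.064
place 3 err mm along shield x,y [22.  -8.7] yaw -0.054
```

View pics/w10.png

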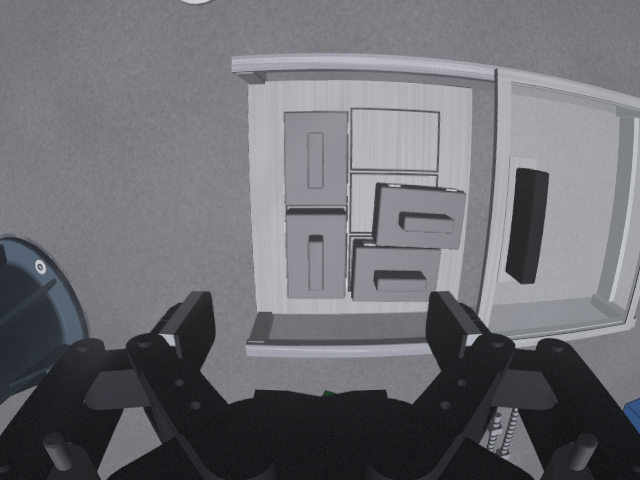

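The displaced case is at (.569,.107), yaw -0.135; the right back one may have been nudged too. I'll regrip the displaced one first.

Run:
```python
from h import *
go(.569,.1074,.25,-.135-np.pi/2)
```

```text
travel [-0.0286  0.2533  0.0628] rot [-1.000e-04 -0.000e+00 -4.834e-01] j6 now 0.25 dyaw 1.519 t 50.5
```

Emit:
{"name": "play_rows", "arguments": {"targets": [{"travel": [-0.028, 0.1, 0.02], "rotation": [0, 0, 0.045], "hand": -1}, {"travel": [-0.028, 0.2, 0.04], "rotation": [0, 0, 0.09], "hand": -1}, {"travel": [-0.028, 0.253, 0.04], "rotation": [0, 0, 0.135], "hand": -1}, {"travel": [-0.028, 0.253, 0.04], "rotation": [0, 0, 0.18], "hand": -1}, {"travel": [-0.028, 0.253, 0.04], "rotation": [0, 0, 0.225], "hand": -1}]}}

```text
clock: 51.0
eef_pos: [0.5693, 0.1074, 0.4133]
orientation: [-0.0, 0.926, 0.378, -0.001]
contact_force: [-0.6, 0.3, -0.3]
width: 0.998
grasp_force: 0.0
```

Emit:
{"name": "play_rows", "arguments": {"targets": [{"travel": [0, 0, 0], "rotation": [0, 0, 0.045], "hand": -1}, {"travel": [0, 0, 0], "rotation": [0, 0, 0.09], "hand": -1}, {"travel": [0, 0, 0], "rotation": [0, 0, 0.135], "hand": -1}, {"travel": [0, 0, 0], "rotation": [0, 0, 0.18], "hand": -1}, {"travel": [0, 0, 0], "rotation": [0, 0, 0.225], "hand": -1}]}}

```text
clock: 51.5
eef_pos: [0.5687, 0.1076, 0.4138]
orientation: [0.0, 0.999, 0.034, -0.0]
contact_force: [0.7, 0.8, 0.2]
width: 1.003
grasp_force: 0.0
```

Emit:
{"name": "play_rows", "arguments": {"targets": [{"travel": [0, 0, 0], "rotation": [0, 0, 0.045], "hand": -1}, {"travel": [0, 0, 0], "rotation": [0, 0, 0.067], "hand": -1}, {"travel": [0, 0, 0], "rotation": [0, 0, 0.067], "hand": -1}, {"travel": [0, 0, 0], "rotation": [0, 0, 0.067], "hand": -1}]}}

```text
clock: 51.9
eef_pos: [0.5685, 0.1077, 0.414]
orientation: [0.0, 0.998, -0.067, -0.0]
contact_force: [-0.1, 0.0, 0.4]
width: 0.996
grasp_force: 0.0
```

```bash
python3 chk.py w11.png
python3 - <<'E'
from h import *
go(.569,.1074,.0735,-.135-np.pi/2)
E
```

```text
[0.4606 0.076  1.4636] err 0.058 score 0.92 
[ 0.57    0.1067 -0.1341] err 0.03 score 0.81 
[ 0.2748 -0.3208  0.3593] err 1.756 score 0.81 
[0.4691 0.1728 1.4784] err 0.035 score 0.76 
[ 0.5433  0.0489 -0.1156] err 0.065 score 0.62 
outline [ 0.4655  0.1239 -0.0784  0.002 ] 1223 0.0006992326534033255
place 0 err mm along shield x,y [-1.1  0.8] yaw -0.029
place 1 err mm along shield x,y [-0.2  0. ] yaw -0.014
place 2 err mm along shield x,y [ 0.5 -0.8] yaw -0.037
place 3 err mm along shield x,y [22.5 -9. ] yaw -0.056
travel [0.0022 0.0007 0.4645] rot [0. 0. 0.] j6 now 1.81 dyaw -0.0 t 52.1
```

Emit:
{"name": "play_rows", "arguments": {"targets": [{"travel": [0.002, 0.001, 0.12], "rotation": [0, 0, 0], "hand": 0}, {"travel": [0.002, 0.001, 0.24], "rotation": [0, 0, 0], "hand": 0}, {"travel": [0.002, 0.001, 0.35], "rotation": [0, 0, 0], "hand": 0}, {"travel": [0.002, 0.001, 0.36], "rotation": [0, 0, 0], "hand": 0}, {"travel": [0.002, 0.001, 0.36], "rotation": [0, 0, 0], "hand": 0}]}}

```text
clock: 52.6
eef_pos: [0.5691, 0.1073, 0.2707]
orientation: [0.0, 0.998, -0.068, -0.0]
contact_force: [-0.4, 0.1, 0.4]
width: 0.502
grasp_force: 0.0
```

Emit:
{"name": "play_rows", "arguments": {"targets": [{"travel": [0, 0, 0.05], "rotation": [0, 0, 0], "hand": 0}, {"travel": [0, 0, 0.09], "rotation": [0, 0, 0], "hand": 0}, {"travel": [0, 0, 0.101], "rotation": [0, 0, 0], "hand": 0}, {"travel": [0, 0, 0.101], "rotation": [0, 0, 0], "hand": 0}]}}

```text
clock: 53.0
eef_pos: [0.5694, 0.1074, 0.2316]
orientation: [-0.0, 0.998, -0.068, 0.001]
contact_force: [-0.7, -0.2, 0.3]
width: 0.499
grasp_force: 0.0
```

Emit:
{"name": "play_rows", "arguments": {"targets": [{"travel": [0, 0, 0], "rotation": [0, 0, 0], "hand": 1}, {"travel": [0, 0, 0], "rotation": [0, 0, 0], "hand": 1}, {"travel": [0, 0, 0], "rotation": [0, 0, 0], "hand": 1}, {"travel": [0, 0, 0], "rotation": [0, 0, 0], "hand": 1}, {"travel": [0, 0, 0], "rotation": [0, 0, 0], "hand": 1}], "grip_force": 40}}

```text
clock: 53.5
eef_pos: [0.5693, 0.1075, 0.2314]
orientation: [-0.0, 0.998, -0.068, 0.001]
contact_force: [-0.2, 0.5, 7.6]
width: 0.154
grasp_force: 41.6
```

Emit:
{"name": "play_rows", "arguments": {"targets": [{"travel": [0, 0, -0.03], "rotation": [0, 0, 0], "hand": 1}, {"travel": [0, 0, -0.1], "rotation": [0, 0, 0], "hand": 1}, {"travel": [0, 0, -0.17], "rotation": [0, 0, 0], "hand": 1}, {"travel": [0, 0, -0.17], "rotation": [0, 0, 0], "hand": 1}, {"travel": [0, 0, -0.17], "rotation": [0, 0, 0], "hand": 1}]}}

```text
clock: 54.0
eef_pos: [0.5687, 0.1073, 0.2984]
orientation: [-0.0, 0.998, -0.068, 0.0]
contact_force: [-0.1, 1.4, -1.5]
width: 0.152
grasp_force: 40.3
```

Run:
```python
from h import *
go(.5473,.1178,.14,-.0805-np.pi/2)
```

```text
travel [-0.0565 -0.0188  0.0086] rot [-0.     -0.0002 -0.0176] j6 now 1.81 dyaw 0.055 t 54.0
```

Emit:
{"name": "play_rows", "arguments": {"targets": [{"travel": [-0.03, -0.01, 0], "rotation": [0, 0, -0.018], "hand": 1}, {"travel": [-0.056, -0.019, 0], "rotation": [0, 0, -0.018], "hand": 1}, {"travel": [-0.056, -0.019, 0.08], "rotation": [0, 0, -0.018], "hand": 1}, {"travel": [-0.056, -0.019, 0.15], "rotation": [0, 0, -0.018], "hand": 1}, {"travel": [-0.056, -0.019, 0.15], "rotation": [0, 0, -0.018], "hand": 1}]}}

```text
clock: 54.5
eef_pos: [0.546, 0.1179, 0.2343]
orientation: [0.001, 0.999, -0.04, -0.004]
contact_force: [-0.7, 1.6, -1.9]
width: 0.153
grasp_force: 40.2
```

Emit:
{"name": "play_rows", "arguments": {"targets": [{"travel": [0, 0, 0.006], "rotation": [0, 0, 0], "hand": 1}, {"travel": [0, 0, 0.006], "rotation": [0, 0, 0], "hand": 1}, {"travel": [0, 0, 0.006], "rotation": [0, 0, 0], "hand": 1}]}}

```text
clock: 54.8
eef_pos: [0.548, 0.1179, 0.2367]
orientation: [-0.0, 0.999, -0.04, 0.001]
contact_force: [-0.1, -0.1, -2.2]
width: 0.152
grasp_force: 40.2
```

Run:
```python
from h import *
go(.5475,.1178,.0767,-.0805-np.pi/2);print(env.get_state()['contact_force'])
```

```text
travel [-0.0012  0.0004  0.0124] rot [-0.0001 -0.0005  0.0003] j6 now 1.78 dyaw -0.001 t 54.8
[-0.14592206 -0.08436302 -2.22105717]
```

Lower, release, and go up for a check view.

Emit:
{"name": "play_rows", "arguments": {"targets": [{"travel": [-0.001, 0, 0.007], "rotation": [0, 0, 0], "hand": 1}, {"travel": [-0.001, 0, 0.011], "rotation": [0, 0, 0], "hand": 1}, {"travel": [-0.001, 0, 0.011], "rotation": [0, 0, 0], "hand": 1}, {"travel": [-0.001, 0, 0.011], "rotation": [0, 0, 0], "hand": 0}, {"travel": [-0.001, 0, 0.011], "rotation": [0, 0, 0], "hand": 0}]}}

```text
clock: 55.3
eef_pos: [0.5474, 0.1179, 0.2313]
orientation: [-0.0, 0.999, -0.04, 0.0]
contact_force: [0.3, 0.1, -0.4]
width: 0.483
grasp_force: 0.0
```

Emit:
{"name": "play_rows", "arguments": {"targets": [{"travel": [0, 0, 0], "rotation": [0, 0, 0], "hand": 0}, {"travel": [0, 0, -0.06], "rotation": [0, 0, 0], "hand": 0}, {"travel": [0, 0.06, -0.18], "rotation": [0, 0, 0], "hand": 0}, {"travel": [-0.06, 0.13, -0.3], "rotation": [0, 0, 0], "hand": -1}, {"travel": [-0.12, 0.17, -0.42], "rotation": [0, 0, 0], "hand": -1}]}}

```text
clock: 55.8
eef_pos: [0.5021, 0.0586, 0.3836]
orientation: [0.0, 0.999, -0.04, -0.0]
contact_force: [0.5, 0.4, 0.8]
width: 0.823
grasp_force: 0.0
```

Emit:
{"name": "play_rows", "arguments": {"targets": [{"travel": [-0.05, 0, -0.08], "rotation": [0, 0, 0], "hand": -1}, {"travel": [-0.05, 0, -0.08], "rotation": [0, 0, 0], "hand": -1}, {"travel": [-0.05, 0, -0.08], "rotation": [0, 0, 0], "hand": -1}]}}

```text
clock: 56.1
eef_pos: [0.4827, 0.0612, 0.4149]
orientation: [-0.0, 0.999, -0.04, 0.001]
contact_force: [-0.2, -0.2, -0.3]
width: 1.003
grasp_force: 0.0
```

```bash
python3 chk.py w12.png;  python3 - <<'E'
from h import *
go(.5422,.0495,.2,-.12-np.pi/2)
E
```

```text
[0.4615 0.0754 1.4945] err 0.047 score 0.9 
[ 0.5425  0.0487 -0.1055] err 0.03 score 0.8 
[0.47   0.1733 1.5036] err 0.036 score 0.68 
[ 0.3   -0.376  0.837] err 0.605 score 0.63 
[ 0.5477  0.1169 -0.086 ] err 0.021 score 0.56 
outline [ 0.4652  0.1239 -0.0784  0.0019] 533 0.0007788791251941637
place 0 err mm along shield x,y [0.1 0.4] yaw 0.002
place 1 err mm along shield x,y [1.  0.6] yaw 0.011
place 2 err mm along shield x,y [-0. -1.] yaw -0.027
place 3 err mm along shield x,y [-0.2 -0.5] yaw -0.008
travel [0.1499 0.0176 0.1452] rot [0.0001 0.0007 0.013 ] j6 now 1.68 dyaw -0.041 t 56.3
```

View pics/o_w12.png

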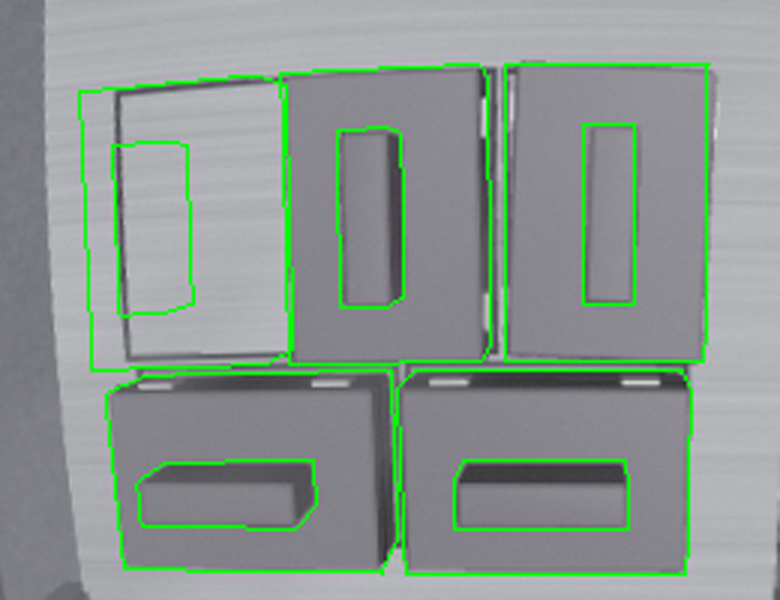

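All fit, but place 2's case is turned 0.027 rad and 1 mm off. Squeezing its bar at the right pose will straighten it.

Run:
```python
from h import *
go(.5420,.0502,.0755,-.081-np.pi/2)
```

```text
travel [0.1499 0.0158 0.4564] rot [0.0001 0.0007 0.0006] j6 now 1.68 dyaw -0.002 t 56.3
```

Emit:
{"name": "play_rows", "arguments": {"targets": [{"travel": [0.08, 0.016, 0.05], "rotation": [0, 0, 0], "hand": 0}, {"travel": [0.15, 0.016, 0.12], "rotation": [0, 0, 0], "hand": 0}, {"travel": [0.15, 0.016, 0.24], "rotation": [0, 0, 0], "hand": 0}, {"travel": [0.15, 0.016, 0.34], "rotation": [0, 0, 0], "hand": 0}, {"travel": [0.15, 0.016, 0.34], "rotation": [0, 0, 0], "hand": 0}], "grip_force": 30}}

```text
clock: 56.8
eef_pos: [0.5408, 0.05, 0.2729]
orientation: [0.0, 0.999, -0.04, -0.005]
contact_force: [0.3, -0.4, 1.2]
width: 0.5
grasp_force: 0.0
```

Emit:
{"name": "play_rows", "arguments": {"targets": [{"travel": [0, 0, 0], "rotation": [0, 0, 0], "hand": 0}, {"travel": [0, 0, 0.07], "rotation": [0, 0, 0], "hand": 0}, {"travel": [0, 0, 0.11], "rotation": [0, 0, 0], "hand": 0}, {"travel": [0, 0, 0.11], "rotation": [0, 0, 0], "hand": 0}, {"travel": [0, 0, 0.11], "rotation": [0, 0, 0], "hand": 0}]}}

```text
clock: 57.3
eef_pos: [0.5429, 0.0501, 0.2365]
orientation: [-0.0, 0.999, -0.04, 0.001]
contact_force: [0.8, -0.4, 0.1]
width: 0.504
grasp_force: 0.0
```

Run:
```python
from h import *
go(.5420,.0502,.0755,-.081-np.pi/2)
```

```text
travel [-0.0022 -0.0001  0.0149] rot [-0.0001 -0.0008  0.0006] j6 now 1.66 dyaw -0.002 t 57.3
```

Emit:
{"name": "play_rows", "arguments": {"targets": [{"travel": [0, 0, 0.006], "rotation": [0, 0, 0], "hand": 1}, {"travel": [0, 0, 0.006], "rotation": [0, 0, 0], "hand": 1}, {"travel": [0, 0, 0.006], "rotation": [0, 0, 0], "hand": 1}, {"travel": [0, 0, 0.006], "rotation": [0, 0, 0], "hand": 1}, {"travel": [0, 0, 0.006], "rotation": [0, 0, 0], "hand": 1}]}}

```text
clock: 57.8
eef_pos: [0.5425, 0.05, 0.233]
orientation: [-0.0, 0.999, -0.04, 0.001]
contact_force: [-1.9, 0.2, 6.4]
width: 0.153
grasp_force: 35.5
```

Emit:
{"name": "play_rows", "arguments": {"targets": [{"travel": [0, 0, 0], "rotation": [0, 0, 0], "hand": 0}, {"travel": [0, 0, 0], "rotation": [0, 0, 0], "hand": 0}, {"travel": [0, 0, 0], "rotation": [0, 0, 0], "hand": 0}, {"travel": [0, 0, -0.06], "rotation": [0, 0, 0], "hand": 0}, {"travel": [0, 0, -0.16], "rotation": [0, 0, 0], "hand": 0}]}}

```text
clock: 58.3
eef_pos: [0.5415, 0.05, 0.2948]
orientation: [0.0, 0.999, -0.04, -0.002]
contact_force: [0.5, -0.2, 0.7]
width: 0.501
grasp_force: 0.0
```

Emit:
{"name": "play_rows", "arguments": {"targets": [{"travel": [0, 0, -0.12], "rotation": [0, 0, -0.045], "hand": -1}, {"travel": [-0.08, -0.06, -0.24], "rotation": [0, 0, -0.09], "hand": -1}, {"travel": [-0.15, -0.1, -0.33], "rotation": [0, 0, -0.135], "hand": -1}, {"travel": [-0.15, -0.1, -0.33], "rotation": [0, 0, -0.18], "hand": -1}, {"travel": [-0.15, -0.1, -0.33], "rotation": [0, 0, -0.225], "hand": -1}]}}

```text
clock: 58.8
eef_pos: [0.4846, 0.0954, 0.4302]
orientation: [0.0, 0.95, 0.312, 0.002]
contact_force: [0.4, -0.1, -0.3]
width: 1.0
grasp_force: 0.0
```

Emit:
{"name": "play_rows", "arguments": {"targets": [{"travel": [0, 0, 0], "rotation": [0, 0, -0.045], "hand": -1}, {"travel": [0, 0, 0], "rotation": [0, 0, -0.09], "hand": -1}, {"travel": [0, 0, 0], "rotation": [0, 0, -0.135], "hand": -1}, {"travel": [0, 0, 0], "rotation": [0, 0, -0.18], "hand": -1}, {"travel": [0, 0, 0], "rotation": [0, 0, -0.225], "hand": -1}]}}

```text
clock: 59.3
eef_pos: [0.4854, 0.0947, 0.4279]
orientation: [-0.0, 0.784, 0.621, -0.0]
contact_force: [-0.7, -0.1, -0.1]
width: 0.998
grasp_force: 0.0
```

Emit:
{"name": "play_rows", "arguments": {"targets": [{"travel": [0, 0, 0], "rotation": [0, 0, -0.045], "hand": -1}, {"travel": [0, 0, 0], "rotation": [0, 0, -0.05], "hand": -1}, {"travel": [0, 0, 0], "rotation": [0, 0, -0.05], "hand": -1}, {"travel": [0, 0, 0], "rotation": [0, 0, -0.05], "hand": -1}]}}

```text
clock: 59.7
eef_pos: [0.4855, 0.0947, 0.428]
orientation: [-0.0, 0.736, 0.677, -0.0]
contact_force: [-0.7, -0.4, 0.8]
width: 1.001
grasp_force: 0.0
```

```bash
python3 chk.py w13.png;  python3 - <<'E'
from h import *
go(.656,.1117,.23,-.081)
E
```

```text
[ 0.5478  0.1176 -0.0757] err 0.039 score 0.98 
[ 0.5426  0.05   -0.0742] err 0.029 score 0.96 
[0.4693 0.1736 1.4784] err 0.036 score 0.77 
[0.4611 0.0763 1.4803] err 0.045 score 0.73 
[ 0.5614 -0.047  -1.6688] err 1.0 score 0.73 
[0.6922 0.1649 1.5176] err 0.88 score 0.44 
outline [ 0.4652  0.1241 -0.0769  0.0018] 858 0.0006068595101407989
place 0 err mm along shield x,y [-0.4  1. ] yaw -0.014
place 1 err mm along shield x,y [0.2 0.6] yaw -0.016
place 2 err mm along shield x,y [-0.2  0.1] yaw 0.003
place 3 err mm along shield x,y [-0.2 -0.2] yaw 0.001
travel [0.0766 0.4214 0.1077] rot [ 0.     -0.      0.0002] j6 now 0.18 dyaw -0.001 t 59.9
```

All within 1 mm. Shutting the cover as before.

Emit:
{"name": "play_rows", "arguments": {"targets": [{"travel": [0.02, 0.11, 0.02], "rotation": [0, 0, 0], "hand": -1}, {"travel": [0.04, 0.22, 0.05], "rotation": [0, 0, 0], "hand": -1}, {"travel": [0.06, 0.33, 0.08], "rotation": [0, 0, 0], "hand": -1}, {"travel": [0.077, 0.41, 0.108], "rotation": [0, 0, 0], "hand": -1}, {"travel": [0.077, 0.421, 0.108], "rotation": [0, 0, 0], "hand": -1}]}}

```text
clock: 60.4
eef_pos: [0.6579, 0.1122, 0.382]
orientation: [-0.001, 0.735, 0.678, -0.001]
contact_force: [-1.2, -0.8, -0.2]
width: 0.994
grasp_force: 0.0
```

Emit:
{"name": "play_rows", "arguments": {"targets": [{"travel": [0, 0, 0], "rotation": [0, 0, 0], "hand": -1}, {"travel": [0, 0, 0], "rotation": [0, 0, 0], "hand": -1}]}}

```text
clock: 60.6
eef_pos: [0.6551, 0.112, 0.3854]
orientation: [0.0, 0.735, 0.678, 0.0]
contact_force: [-0.5, 0.1, -0.7]
width: 0.997
grasp_force: 0.0
```

Run:
```python
from h import *
go(.6552,.1117,.1205,-.081)
```

```text
travel [-7.000e-04  2.000e-04  2.748e-01] rot [ 0.0001 -0.      0.0004] j6 now 0.18 dyaw -0.001 t 60.6
```

Emit:
{"name": "play_rows", "arguments": {"targets": [{"travel": [0, 0, 0.1], "rotation": [0, 0, 0], "hand": -1}, {"travel": [0, 0, 0.2], "rotation": [0, 0, 0], "hand": -1}, {"travel": [0, 0, 0.26], "rotation": [0, 0, 0], "hand": -1}, {"travel": [0, 0, 0.274], "rotation": [0, 0, 0], "hand": -1}, {"travel": [0, 0, 0.274], "rotation": [0, 0, 0], "hand": -1}]}}

```text
clock: 61.1
eef_pos: [0.6555, 0.112, 0.276]
orientation: [0.0, 0.735, 0.678, 0.0]
contact_force: [-1.0, -0.3, 1.2]
width: 0.999
grasp_force: 0.0
```

Emit:
{"name": "play_rows", "arguments": {"targets": [{"travel": [0, 0, 0], "rotation": [0, 0, 0], "hand": 1}, {"travel": [0, 0, 0], "rotation": [0, 0, 0], "hand": 1}, {"travel": [0, 0, 0], "rotation": [0, 0, 0], "hand": 1}, {"travel": [0, 0, 0], "rotation": [0, 0, 0], "hand": 1}, {"travel": [0, 0, 0], "rotation": [0, 0, 0], "hand": 1}]}}

```text
clock: 61.6
eef_pos: [0.6545, 0.1123, 0.2759]
orientation: [-0.002, 0.735, 0.679, -0.003]
contact_force: [0.1, -1.5, 3.0]
width: 0.185
grasp_force: 29.8
```

Emit:
{"name": "play_rows", "arguments": {"targets": [{"travel": [0, 0, 0], "rotation": [0, 0, 0], "hand": 1}, {"travel": [0, -0.03, -0.002], "rotation": [0, 0, 0], "hand": 1}, {"travel": [0, -0.08, -0.002], "rotation": [0, 0, 0], "hand": 1}, {"travel": [0, -0.14, -0.002], "rotation": [0, 0, 0], "hand": 1}, {"travel": [0, -0.2, -0.002], "rotation": [0, 0, 0], "hand": 1}]}}

```text
clock: 62.1
eef_pos: [0.5754, 0.1185, 0.2759]
orientation: [0.0, 0.735, 0.678, 0.0]
contact_force: [4.1, 2.8, -5.4]
width: 0.18
grasp_force: 31.9
```

Emit:
{"name": "play_rows", "arguments": {"targets": [{"travel": [0, -0.06, 0], "rotation": [0, 0, 0], "hand": 1}, {"travel": [0, -0.12, 0], "rotation": [0, 0, 0], "hand": 1}, {"travel": [0, -0.18, 0], "rotation": [0, 0, 0], "hand": 1}, {"travel": [0, -0.24, 0], "rotation": [0, 0, 0], "hand": 1}, {"travel": [0, -0.3, 0], "rotation": [0, 0, 0], "hand": 1}]}}

```text
clock: 62.6
eef_pos: [0.4557, 0.1281, 0.2759]
orientation: [0.0, 0.735, 0.678, 0.001]
contact_force: [4.1, 5.3, -7.1]
width: 0.18
grasp_force: 31.5
```

Emit:
{"name": "play_rows", "arguments": {"targets": [{"travel": [0, -0.03, 0], "rotation": [0, 0, 0], "hand": 1}, {"travel": [0, -0.055, 0], "rotation": [0, 0, 0], "hand": 1}, {"travel": [0, -0.07, 0], "rotation": [0, 0, 0], "hand": 1}, {"travel": [0, -0.08, 0], "rotation": [0, 0, 0], "hand": 1}, {"travel": [0, -0.08, 0], "rotation": [0, 0, 0], "hand": 1}]}}

```text
clock: 63.1
eef_pos: [0.4242, 0.1307, 0.2759]
orientation: [-0.0, 0.735, 0.678, -0.0]
contact_force: [-0.3, 5.2, -3.8]
width: 0.181
grasp_force: 31.9
```

Emit:
{"name": "play_rows", "arguments": {"targets": [{"travel": [0, -0.006, 0], "rotation": [0, 0, 0], "hand": 1}, {"travel": [0, -0.011, 0], "rotation": [0, 0, 0], "hand": 1}, {"travel": [0, -0.011, 0], "rotation": [0, 0, 0], "hand": 1}]}}

```text
clock: 63.4
eef_pos: [0.4225, 0.1307, 0.2761]
orientation: [0.003, 0.735, 0.678, 0.004]
contact_force: [24.3, -0.3, -28.3]
width: 0.178
grasp_force: 30.6
```

Emit:
{"name": "play_rows", "arguments": {"targets": [{"travel": [0, 0.002, 0], "rotation": [0, 0, 0], "hand": 1}, {"travel": [0, 0.002, 0], "rotation": [0, 0, 0], "hand": -1}, {"travel": [0, 0.002, 0], "rotation": [0, 0, 0], "hand": -1}, {"travel": [0, 0.002, 0], "rotation": [0, 0, 0], "hand": -1}, {"travel": [0, 0.002, 0], "rotation": [0, 0, 0], "hand": -1}]}}

```text
clock: 63.9
eef_pos: [0.4209, 0.1307, 0.2762]
orientation: [0.0, 0.735, 0.679, 0.0]
contact_force: [-0.1, -0.0, 0.2]
width: 0.853
grasp_force: 0.0
```

Emit:
{"name": "play_rows", "arguments": {"targets": [{"travel": [0, 0, -0.1], "rotation": [0, 0, 0], "hand": -1}, {"travel": [0, 0, -0.22], "rotation": [0, 0, 0], "hand": -1}, {"travel": [0, 0, -0.34], "rotation": [0, 0, 0], "hand": -1}, {"travel": [0, 0, -0.46], "rotation": [0, 0, 0], "hand": -1}, {"travel": [0, 0, -0.46], "rotation": [0, 0, 0], "hand": -1}]}}

```text
clock: 64.4
eef_pos: [0.4213, 0.1308, 0.466]
orientation: [0.003, 0.735, 0.679, 0.004]
contact_force: [0.4, -0.1, -0.4]
width: 1.002
grasp_force: 0.0
```

Emit:
{"name": "play_rows", "arguments": {"targets": [{"travel": [0, 0, 0], "rotation": [0, 0, 0], "hand": -1}, {"travel": [0, 0, 0], "rotation": [0, 0, 0], "hand": -1}]}}

```text
clock: 64.6
eef_pos: [0.4207, 0.1307, 0.4589]
orientation: [-0.001, 0.735, 0.679, -0.001]
contact_force: [-0.1, 0.2, 0.8]
width: 1.0
grasp_force: 0.0
```

Run:
```python
from h import *
snap('wrist','w14.png')
for s,p in marks('wrist','cover_handle'): print(s,onz('wrist',p,.127))
```

```text
0.57 [[0.42488696 0.12951183 0.127     ]]
```

View pics/w14.png

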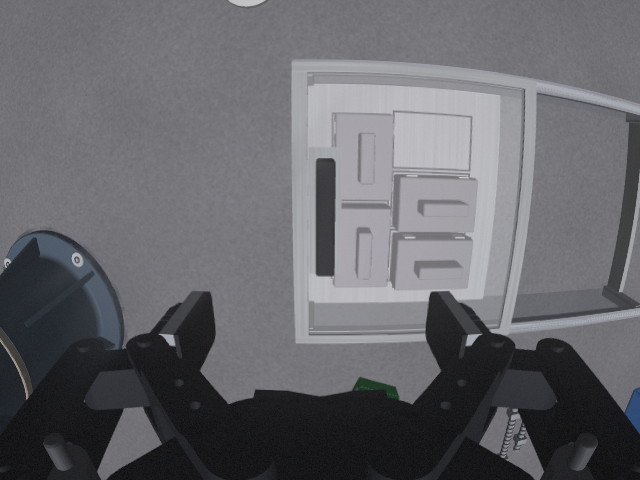

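The cover is fully shut against its stop, and all four cases lie in their outlines under it. I'm handing in.

```bash
python3 -c "
from bench import env
print(env.job_done())"
```

```text
the job is handed in; nothing more can be done
None
```

The job is handed in: all four grey cases lie within about 1 mm of their outlines with the back-left place empty, and the cover is shut to its stop; one case was knocked aside mid-run, so I reopened the cover and reset it.

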